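Pack returned desk equipment into its moulded trays

TASK

Pack the four returned devices for storage: put the laptop charger, the square dock, the round speaker puck and the webcam bar each into the packing tray whose recess has its shape, lying flat on the recess floor, right way up and let go. Set each one down gently, do not drop it, and do not push away or knock over the tape roll and the jar standing among them.

Things in the scene. Friction and masses are not known exactly. Their poses are not given: they have to be found in the camera images.
- charger: Laptop charger: black oblong block, 104 mm long (own x) by 44 mm wide (own y) by 34 mm high, with a pale grey rectangle on top; about 0.28 kg. Origin: centre of its underside; z up. Loose, it starts lying flat and right way up on the bench.
- dock: Square mini dock: aluminium block, 60 by 60 mm by 38 mm high, sides along own x and y, dark ribbed top; about 0.30 kg. Origin: centre of its underside; z up. Loose, it starts lying flat and right way up on the bench.
- puck: Round speaker puck: grey plastic disc, 62 mm in diameter and 36 mm high, dark top with a white dot; about 0.20 kg. Origin: centre of its underside; z up. Loose, it starts lying flat and right way up on the bench.
- webcam: Webcam bar: slim black bar, 110 mm long (own x) by 26 mm wide (own y) by 34 mm high, a round lens in the middle of its top; about 0.16 kg. Origin: centre of its underside; z up. Loose, it starts lying flat and right way up on the bench.
- tray_charger: Packing tray for the charger, 146 mm (own x) by 86 mm (own y), with a broad oblong recess 122 mm (own x) by 62 mm (own y). The tray is 12 mm high and fixed to the bench; the recess is open at the top, 8 mm deep, its floor 4 mm above the bench, centred on the tray. Pale brown moulded pulp with a black foam pad on the recess floor. Origin: centre of its underside; z up.
- tray_dock: Packing tray for the dock, 102 by 102 mm, with a square recess 78 by 78 mm, sides along own x and y. The tray is 12 mm high and fixed to the bench; the recess is open at the top, 8 mm deep, its floor 4 mm above the bench, centred on the tray. Pale brown moulded pulp with a black foam pad on the recess floor. Origin: centre of its underside; z up.
- tray_puck: Packing tray for the puck, 104 by 104 mm, with a round recess 80 mm in diameter. The tray is 12 mm high and fixed to the bench; the recess is open at the top, 8 mm deep, its floor 4 mm above the bench, centred on the tray. Pale brown moulded pulp with a black foam pad on the recess floor. Origin: centre of its underside; z up.
- tray_webcam: Packing tray for the webcam bar, 152 mm (own x) by 68 mm (own y), with a long slim recess 128 mm (own x) by 44 mm (own y). The tray is 12 mm high and fixed to the bench; the recess is open at the top, 8 mm deep, its floor 4 mm above the bench, centred on the tray. Pale brown moulded pulp with a black foam pad on the recess floor. Origin: centre of its underside; z up.
- tape: Bystander: roll of brown packing tape lying flat, 56 mm in diameter, 25 mm high. Origin: centre of its underside. Loose, 0.08 kg.
- jar: Bystander: small clear jar with a grey lid, 44 mm in diameter, 45 mm high. Origin: centre of its underside. Loose, 0.15 kg.
There are look-alikes about, which are no part of the job. What is shaped like the tray_webcam but orange is not meant.

How it is judged:
By the outcome, as a careful person would: the job done as asked, in the order asked, and still so for the second after the job is handed in, with the robot touching nothing.
It also fails if it takes over 104 s, if anything falls off the work surface, if the arm or the gripper's body presses on something with over 40 N, if the wrist force passes 120 N, or if a joint passes its speed limit or range.

ROBOT

A 6-joint arm with a two-finger parallel gripper is mounted at the origin on the work surface. World frame = base frame: x ahead of the robot, y to its left, z up, the work surface at z = 0. Lengths are in m, angles in degrees, forces in N, time in s.
With the tool pointing down it reaches from about 0.4 to 0.825 m from the base axis. Payload 7 kg.
Tool frame: the origin (TCP) lies at the very end of the fingers, on their centre line; the grasp point (between the pads) lies 19 mm behind it (ctrl.tcp_to_grasp is the distance from the TCP to the grasp point, in m); z points along the fingers, x is the direction in which the jaws open and shut, and the axes are right-handed (so a half turn about z gives the same grasp; the last joint's range is limited). The gripper opens to 88 mm and grips with 3 to 60 N. Pads are 19 mm wide; open, the fingers measure 130 mm over their backs; the gripper's body (78 mm by 193 mm) begins 47 mm behind the grasp point.
Start: joints at [-56.431, 20.546, 0.682, 0, -70.136, -16.507], TCP at [0.198, -0.645, 0.188] pointing down, gripper open.
Joint ranges: [-176.03, 176.03], [-82.01, 121.73], [-58.28, 71.71], [-173.87, 95.51], [-174.79, -0.11], [-173.66, 173.66]. Speed limits (degrees/s): [136.94, 136.94, 172.46, 180, 180, 180].

INTERFACE

Orientations are given as [roll, pitch, yaw] about the fixed x, y, z axes, in that order (R = Rz(yaw) Ry(pitch) Rx(roll)).
In Python, from plant import sensors, vision, ticket, ctrl gives the robot as it stands. The module is installed in compiled form; this text tells all that it offers.
- The arm moves only by the tool drive_tool, never from a script. Its argument "moves" is a list of rows, each a list of 6 numbers: the shift along the tool's x, y, z in units of 0.15 m (1.0 is 0.15 m), then the turn, a rotation vector about the tool's x, y, z in units of 60 degrees (1.0 is 60 degrees). In form: [[dx, dy, dz, rx, ry, rz], ...]. A call has 1 to 8 rows; each row is the pose to reach, as a shift and turn from the pose measured when the call began, along the tool's axes at that moment; what a row does not reach only later rows make up. A row lasts 1/10 s, in which the tool goes at most 50 mm and 8.59 degrees, less where a joint would pass 70% of its speed; a pose out of reach is approached as far as the arm can. A call with a number of a shift or a turn outside -1 to 1 is refused whole. A call with a gripper value outside its range is refused whole. "fingers" is the opening, from -1 (shut) to 1 (fully open), set as the call begins (left out, the last holds). The fingers move at their own pace and stop on an object; the grip force is fixed at half the most. Time passes only in rows, so rows that repeat a pose let the fingers close. It gives the time, the measured TCP pose, the force and the opening at its end, in the units of the state.
- sensors.get_obs(): the state, without advancing time (a new reading comes with each control period).
- vision.snapshot(name): name is "side" or "top" or "wrist"; returns a dict with "pixels" (420x560x3 uint8, red, green, blue), "fx", "fy", "cx", "cy" (pixels), "R" (3x3) and "t" (3): a world point X has camera coordinates R X + t. Camera axes: x right, y down, z forward; pixel columns grow to the right and rows downward; lengths in m; the calibration is good to about 2 mm. A picture is of the moment at which its call begins. There is no depth.
- ticket.close_job(): hands the job in, once; it reports no verdict.
The state is a dict: "clock": time; "joint_pos": joint angles; "qvel": joint speeds; "tau": joint torques, N m; "tool_pos": TCP position; "orientation": TCP orientation; "force": force on the tool from outside, world axes, zero at the start; "moment": the same for the moment, N m; "opening": finger opening in m.
Only numpy, scipy, OpenCV 4.12 (cv2) and the standard library are available. Lean on these libraries where they do the work, as an engineer would, in place of code of your own. Each camera call takes 0.05 s, during which the arm holds its last target.

## Working session

There is one attempt and no reset: what is moved stays moved. The work goes in short steps, Python scripts to look and compute and a tool call to move; the robot and the scene stay as the last step left them, time stands still between calls to the robot, and variables do not carry over. Pictures are saved under pics/ and viewed, and the job is handed in when it is done.

Besides the shell and the picture viewer there is one more tool, called after "Emit:" as name([rows], argument=value, ...), one row to a line, values as JSON. drive_tool: Moves the arm, as the interface text tells. Shifts and turns lie within -1 to 1; 1 stands for 0.15 m of shift or 60 degrees of turn. Its arguments: {"type":"object","properties":{"moves":{"type":"array"},"fingers":{"type":"number"}},"required":["moves"]}

```bash
mkdir -p pics; ls; python3 - <<'E'
from plant import sensors, vision, ticket, ctrl
import cv2,numpy as np,pickle
o=sensors.get_obs();print(o, ctrl.tcp_to_grasp)
for n in ("top","side","wrist"):
    s=vision.snapshot(n); pickle.dump(s,open(f"pics/{n}0.pkl","wb")); cv2.imwrite(f"pics/{n}0.png",s["pixels"][:,:,::-1])
    R=np.array(s["R"]);print(n,s["fx"],s["cx"],s["cy"],(-R.T@s["t"]).round(3),R.round(3).tolist())
E
```

```text
pics
{'clock': 0.0, 'joint_pos': array([-5.64293351e+01,  2.05935326e+01,  6.32601798e-01, -2.06898916e-02,
       -7.01341933e+01, -1.65088077e+01]), 'qvel': array([-0.04912188, -0.06065365,  0.00964156, -0.02404279, -0.05096824,
        0.01888705]), 'tau': array([ 2.99754516e-03, -5.82716417e+01,  2.93052417e+01,  6.99702457e+00,
        6.89351640e-03, -1.69596965e-04]), 'tool_pos': array([ 0.19787785, -0.64476271,  0.18708836]), 'orientation': array([-1.79991614e+02, -9.67299638e-02,  1.07054803e+02]), 'force': array([ 0.09273295, -0.23087177,  0.99908217]), 'moment': array([-0.06176787, -0.00907351, -0.0222714 ]), 'opening': 0.08772511100743059} 0.0188
top 385.88506209722556 280.90464608287596 210.21663536249096 [0.399 0.019 1.073] [[-0.022, -1.0, 0.008], [-0.999, 0.022, -0.028], [0.028, -0.009, -1.0]]
side 378.8736726857874 281.92565500044896 209.1669234434558 [0.391 0.566 0.674] [[-0.996, -0.088, -0.001], [-0.065, 0.746, -0.662], [0.059, -0.66, -0.749]]
wrist 290.54822803243866 276.0405067265961 208.19853444316718 [ 0.118 -0.669  0.383] [[-0.293, 0.956, 0.002], [0.91, 0.279, 0.307], [0.293, 0.092, -0.952]]
```

View pics/top0.png

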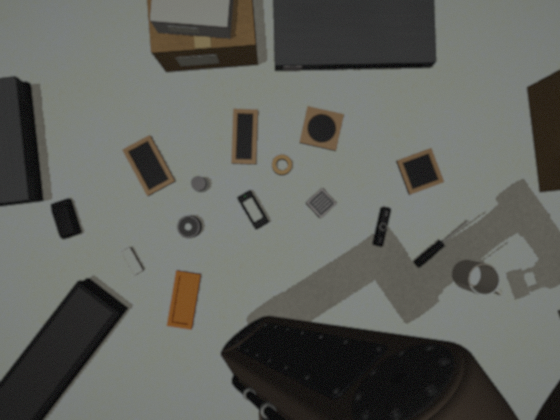

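View pics/side0.png

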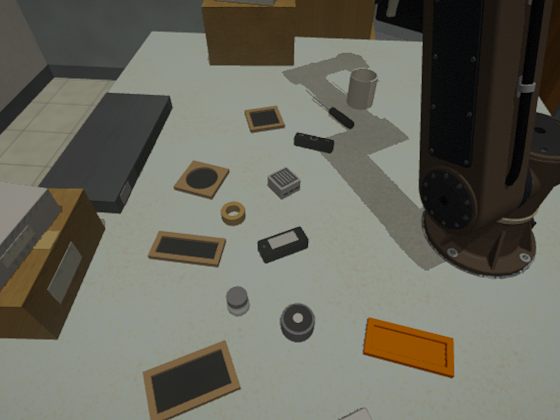

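View pics/wrist0.png

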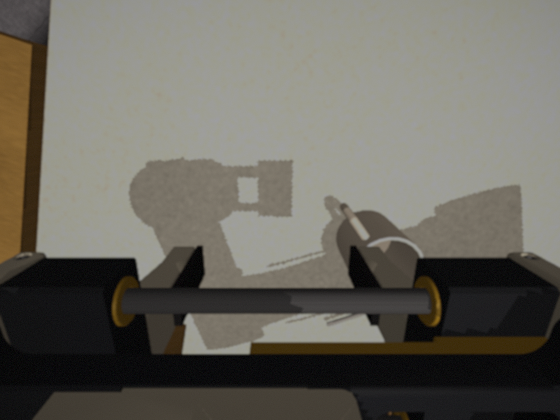

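Top view: trays are webcam (245,137), puck (322,128), dock (420,171), charger (149,165). Devices are puck (189,226), charger (253,210), dock (321,203), webcam (382,226). Bystanders are the tape (282,165) and the jar (201,184). I'll measure these with contours next.

```bash
cat > h.py <<'E'
import numpy as np,cv2,pickle
def ray(s,uv,z):
    uv=np.atleast_2d(np.asarray(uv,float)); R=np.array(s["R"]);t=np.array(s["t"])
    d=np.c_[(uv[:,0]-s["cx"])/s["fx"],(uv[:,1]-s["cy"])/s["fy"],np.ones(len(uv))]@R
    c=-R.T@t; return (c+d*((z-c[2])/d[:,2])[:,None])[:,:2]
def proj(s,X):
    p=np.atleast_2d(X)@np.array(s["R"]).T+s["t"]; return np.c_[p[:,0]/p[:,2]*s["fx"]+s["cx"],p[:,1]/p[:,2]*s["fy"]+s["cy"]]
def rect(s,mask,z,near=None):
    """contours -> plane z -> minAreaRect in mm; near = pixel"""
    cs,_=cv2.findContours(mask,cv2.RETR_EXTERNAL,cv2.CHAIN_APPROX_NONE)
    out=[]
    for c in cs:
        if cv2.contourArea(c)<40: continue
        P=ray(s,c[:,0],z)
        (cx,cy),(w,h),a=cv2.minAreaRect((P*1000).astype(np.float32))
        if w<h: w,h,a=h,w,a+90
        m=cv2.moments(c); px=(m["m10"]/m["m00"],m["m01"]/m["m00"])
        out.append((np.round(px,1).tolist(),round(cx,1),round(cy,1),round(w,1),round(h,1),round((a+90)%180-90,1)))
    return out
E
python3 - <<'E'
from h import *
for n in("top","side"):
    s=pickle.load(open(f"pics/{n}0.pkl","rb"));im=s["pixels"];hsv=cv2.cvtColor(im,cv2.COLOR_RGB2HSV)
    # brown
    m=cv2.inRange(hsv,(5,60,60),(22,170,255))
    print(n,"brown");[print(r) for r in rect(s,m,.012) if r[3]<300]
    v=hsv[:,:,2]
    m=cv2.inRange(v,0,70)
    print("dark@4mm");[print(r) for r in rect(s,m,.004) if r[3]<200]
    print("dark@34");[print(r) for r in rect(s,m,.034) if r[3]<200]
im=pickle.load(open("pics/top0.pkl","rb"))["pixels"][95:275,40:450,::-1]
cv2.imwrite("pics/topz.png",cv2.resize(im[:,:400],None,fx=2,fy=2,interpolation=cv2.INTER_CUBIC))
im=pickle.load(open("pics/side0.pkl","rb"))["pixels"][95:415,130:380,::-1]
cv2.imwrite("pics/sidez.png",cv2.resize(im[:290],None,fx=2,fy=2,interpolation=cv2.INTER_CUBIC))
E
```

```text
top brown
([183.4, 299.6], 190.3, 280.5, 154.4, 70.6, -10.6)
([281.5, 164.2], 554.3, 4.8, 52.6, 52.5, -1.2)
([419.7, 170.9], 528.7, -377.3, 101.7, 99.0, -70.8)
([148.4, 165.0], 561.1, 370.9, 145.5, 85.8, 27.5)
([244.2, 136.0], 635.6, 106.0, 150.5, 66.6, -3.1)
([321.2, 128.0], 653.4, -107.4, 103.0, 101.6, -14.0)
([210.0, 33.4], 945.4, 218.1, 293.4, 130.0, -85.6)
dark@4mm
([550.7, 406.1], -109.7, -710.7, 104.2, 66.3, -2.4)
([486.9, 280.0], 223.3, -556.5, 74.5, 56.7, -18.1)
([462.5, 272.1], 246.3, -492.5, 79.1, 60.0, -21.2)
([428.5, 253.6], 299.6, -398.0, 100.6, 27.2, -51.9)
([190.0, 226.0], 389.0, 261.4, 60.7, 52.5, 89.0)
([381.2, 227.0], 377.1, -268.8, 111.1, 31.6, -15.7)
([65.7, 218.4], 419.1, 602.7, 103.3, 62.3, 17.8)
([252.9, 209.3], 432.8, 86.7, 102.8, 44.0, 29.0)
([420.1, 170.8], 529.7, -381.1, 77.3, 77.0, 19.2)
([147.8, 164.8], 562.2, 375.4, 121.1, 61.0, 27.3)
([321.2, 127.8], 656.7, -109.2, 75.9, 75.4, -1.4)
([244.0, 135.8], 638.4, 107.2, 126.4, 42.6, -3.1)
dark@34
([550.7, 406.1], -95.4, -690.2, 101.3, 64.4, -2.4)
([486.9, 280.0], 228.3, -540.3, 72.5, 55.1, -18.1)
([462.5, 272
[... 1218 characters left out ...]
117.4], 530.3, -387.1, 76.2, 72.3, 19.1)
([341.2, 117.8], 300.1, -406.0, 114.8, 36.2, -51.2)
([167.2, 2.8], 1090.0, -1216.3, 181.2, 93.0, 4.8)
dark@34
([189.6, 380.5], 556.2, 380.7, 117.1, 58.3, 27.5)
([296.3, 335.2], 390.4, 287.3, 57.0, 31.1, 1.2)
([297.5, 318.0], 390.3, 259.7, 49.9, 48.9, -85.2)
([187.1, 247.1], 628.4, 123.4, 121.6, 39.7, -3.2)
([282.4, 244.3], 430.8, 98.3, 106.6, 57.8, 29.1)
([274.7, 188.9], 463.6, -60.1, 57.3, 11.6, -49.2)
([201.5, 177.8], 644.9, -83.0, 72.1, 70.6, 67.3)
([313.7, 142.5], 378.5, -242.4, 109.6, 56.8, -13.9)
([263.7, 117.4], 524.0, -344.4, 72.8, 69.1, 19.1)
([341.2, 117.8], 304.2, -362.5, 109.6, 34.6, -51.2)
([167.2, 2.8], 1058.7, -1136.5, 173.1, 88.9, 4.8)
```

View pics/topz.png

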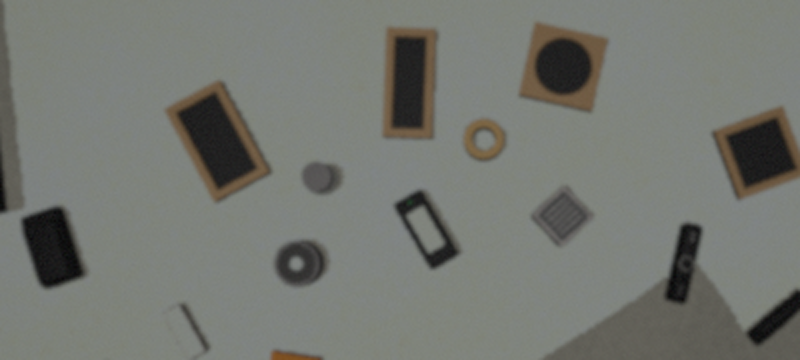

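View pics/sidez.png

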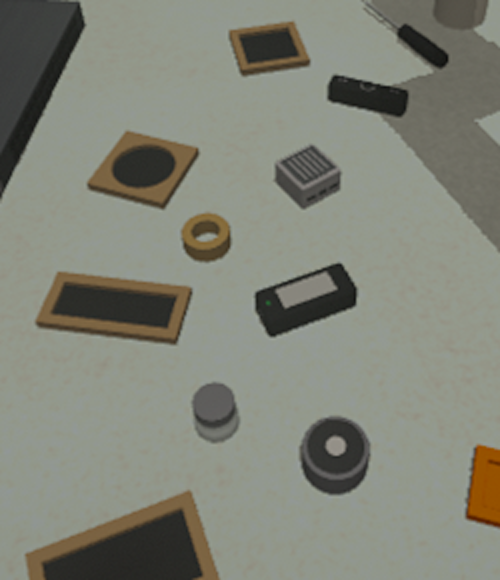

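```bash
python3 - <<'E'
from h import *
def comp(s,win,f,z,tag):
    x0,y0,x1,y1=win; im=s["pixels"]; m=np.zeros(im.shape[:2],np.uint8); m[y0:y1,x0:x1]=f(im[y0:y1,x0:x1].astype(int))*255
    m=cv2.morphologyEx(m,cv2.MORPH_CLOSE,np.ones((3,3)))
    cs,_=cv2.findContours(m,cv2.RETR_EXTERNAL,cv2.CHAIN_APPROX_NONE)
    for c in cs:
        if cv2.contourArea(c)<6: continue
        P=(ray(s,c[:,0],z)*1000).astype(np.float32); M=cv2.moments(c)
        r=cv2.minAreaRect(P); print(tag,"rect",np.round(r[0],1),np.round(r[1],1),round(r[2],1),"cent",ray(s,(M["m10"]/M["m00"],M["m01"]/M["m00"]),z).round(4))
T=pickle.load(open("pics/top0.pkl","rb"));S=pickle.load(open("pics/side0.pkl","rb"))
for n,s,u in(("top",T,[(321,203),(189,226),(253,210),(382,226)]),("side",S,[(284,181),(298,318),(283,241),(314,140)])):
  print(n,"bg",s["pixels"][150,100])
  for k,(x,y) in zip(("dock","puck","chg","web"),u): 
    print(k); print(s["pixels"][y-2:y+3:2,x-20:x+21:2].mean(2).astype(int).tolist())
comp(T,(300,183,342,224),lambda a:(a.mean(2)<125),.038,"dockT")
comp(T,(180,217,198,234),lambda a:(a.mean(2)>110),.036,"dotT")
comp(S,(288,309,306,328),lambda a:(a.mean(2)>110),.036,"dotS")
comp(T,(243,195,264,224),lambda a:(a.mean(2)>110),.034,"chgT")
comp(S,(265,228,302,252),lambda a:(a.mean(2)>110),.034,"chgS")
E
```

```text
top bg [126 131 129]
dock
[[128, 128, 118, 102, 94, 73, 79, 79, 79, 83, 77, 81, 77, 86, 73, 75, 90, 101, 122, 129, 129], [128, 129, 108, 91, 87, 71, 77, 83, 81, 76, 82, 77, 84, 74, 84, 73, 85, 103, 121, 128, 131], [126, 128, 121, 93, 91, 88, 75, 79, 79, 83, 78, 80, 79, 85, 76, 76, 98, 115, 125, 129, 128]]
puck
[[128, 127, 128, 126, 104, 65, 49, 51, 88, 118, 112, 72, 49, 52, 64, 58, 57, 96, 123, 128, 129], [128, 130, 129, 125, 97, 60, 49, 57, 108, 129, 129, 96, 52, 51, 62, 62, 52, 93, 120, 127, 131], [129, 128, 129, 127, 100, 58, 51, 57, 101, 125, 121, 86, 51, 52, 65, 61, 57, 98, 125, 128, 129]]
chg
[[129, 129, 130, 131, 119, 64, 63, 118, 128, 130, 128, 125, 95, 40, 56, 95, 122, 128, 126, 126, 129], [130, 129, 130, 130, 128, 107, 50, 93, 125, 128, 128, 129, 121, 79, 35, 75, 107, 125, 128, 128, 128], [128, 129, 132, 129, 130, 126, 80, 52, 107, 128, 128, 128, 128, 108, 49, 50, 86, 115, 127, 126, 128]]
web
[[130, 129, 130, 128, 127, 129, 126, 89, 27, 46, 46, 47, 47, 99, 128, 129, 129, 129, 129, 129, 127], [130, 130, 129, 130, 127, 128, 125, 71, 33, 54, 28, 28, 62, 104, 127, 129, 130, 129
[... 1036 characters left out ...]
35, 35, 38, 36, 37, 38, 68, 44, 38, 55, 31, 26, 23, 34, 70, 95, 100, 107, 105], [60, 35, 34, 35, 34, 34, 35, 35, 36, 39, 55, 37, 35, 32, 32, 34, 50, 46, 27, 29, 95], [57, 33, 36, 36, 34, 35, 34, 33, 33, 33, 33, 34, 35, 32, 32, 32, 32, 32, 31, 28, 85]]
dockT rect [445.3 -97.7] [68.1 71.1] 41.1 cent [[ 0.4452 -0.0975]]
dotT rect [389.4 259.4] [10.7 13.4] 89.1 cent [[0.3898 0.2597]]
dotS rect [390.6 260.2] [16.1 15.6] 50.7 cent [[0.3906 0.2602]]
chgT rect [411.4 102.5] [18.8 32.3] 88.9 cent [[0.4054 0.1058]]
chgT rect [431.8  86.2] [57.  22.8] 29.1 cent [[0.432  0.0864]]
chgT rect [455.   65.2] [16.2 29.7] 88.8 cent [[0.4604 0.0626]]
chgS rect [440.  74.] [62.6 55.9] 27.3 cent [[0.4383 0.0784]]
```

```bash
cat > go.py <<'E'
import sys,numpy as np
from scipy.spatial.transform import Rotation as Ro
from plant import sensors
def go(*wps):
    """wps: (x,y,z,yaw) world; prints rows in tool units from the present pose"""
    o=sensors.get_obs(); R=Ro.from_euler("xyz",o["orientation"],degrees=True)
    print("t",round(o["clock"],2),"pos",o["tool_pos"].round(4),"ori",o["orientation"].round(2),"F",o["force"].round(1),"op",round(o["opening"],4))
    for x,y,z,yaw in wps:
        d=R.inv().apply(np.array([x,y,z])-o["tool_pos"])/.15
        T=Ro.from_euler("xyz",[180,0,yaw],degrees=True)
        r=(R.inv()*T).as_rotvec(degrees=True)/60
        print((x,y,z,yaw),"->",np.r_[d,r].round(3).tolist())
if __name__=="__main__":
    go(*[tuple(map(float,a.split(","))) for a in sys.argv[1:]])
E
python3 go.py .34,-.58,.19,107 .3,-.5,.19,107
```

```text
t 0.15 pos [ 0.1979 -0.6449  0.1874] ori [-1.7999e+02 -7.0000e-02  1.0706e+02] F [ 0.1 -0.9  0.3] op 0.0878
(0.34, -0.58, 0.19, 107.0) -> [0.136, 1.033, -0.018, -0.0, -0.001, 0.001]
(0.3, -0.5, 0.19, 107.0) -> [0.724, 0.934, -0.017, -0.0, -0.001, 0.001]
```

Emit:
drive_tool([
  [1,1,0,0,0,0],
  [1,1,0,0,0,0],
  [1,1,0,0,0,0],
  [1,1,0,0,0,0],
  [1,1,0,0,0,0],
])

```text
clock: 0.65
tool_pos: [0.2986, -0.4541, 0.1878]
orientation: [180.0, -0.1, 107.2]
force: [0.5, -0.6, 0.3]
opening: 0.0878
```

Emit:
drive_tool([
  [1,0.9,0,0,0,0],
  [1,0.9,0,0,0,0],
  [1,0.9,0,0,0,0],
  [1,0.9,0,0,0,0],
  [1,0.9,0,0,0,0],
])

```text
clock: 1.15
tool_pos: [0.385, -0.2674, 0.1885]
orientation: [179.9, -0.1, 107.5]
force: [-0.0, -0.4, -0.1]
opening: 0.0877
```

```bash
python3 go.py .43,-.15,.19,119 .432,-.02,.19,119
```

```text
t 1.15 pos [ 0.385  -0.2674  0.1885] ori [ 1.7988e+02 -7.0000e-02  1.0747e+02] F [-0.  -0.4 -0.1] op 0.0877
(0.43, -0.15, 0.19, 119.0) -> [0.656, 0.521, -0.008, 0.002, -0.001, -0.192]
(0.432, -0.02, 0.19, 119.0) -> [1.479, 0.794, -0.007, 0.002, -0.001, -0.192]
```

Emit:
drive_tool([
  [1,0.5,0,0,0,-0.19],
  [1,0.5,0,0,0,-0.19],
  [1,0.5,0,0,0,-0.19],
  [1,0.5,0,0,0,-0.19],
  [1,0.5,0,0,0,-0.19],
])

```text
clock: 1.65
tool_pos: [0.412, -0.0998, 0.189]
orientation: [179.8, -0.0, 119.1]
force: [0.6, -0.4, -0.1]
opening: 0.0874
```

```bash
python3 go.py .432,0.0,.2,119 ; python3 - <<'E'
from plant import vision
import cv2,pickle
s=vision.snapshot("wrist"); pickle.dump(s,open("pics/w1.pkl","wb")); cv2.imwrite("pics/w1.png",s["pixels"][:,:,::-1])
E
```

```text
t 1.65 pos [ 0.412  -0.0998  0.189 ] ori [ 1.7982e+02 -4.0000e-02  1.1906e+02] F [ 0.6 -0.4 -0.1] op 0.0874
(0.432, 0.0, 0.2, 119.0) -> [0.517, 0.44, -0.071, 0.003, -0.001, 0.001]
```

View pics/w1.png

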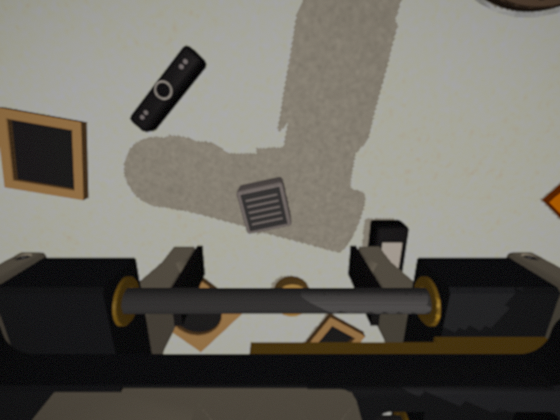

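Wrist view: dock at (264,205), webcam at (165,88), dock tray at (44,152). I'll use it as an independent fix.

```bash
cat >> h.py <<'E'
def blob(s,win,f,z,tag,amin=60,k=3):
    x0,y0,x1,y1=win; im=s["pixels"]; m=np.zeros(im.shape[:2],np.uint8); m[y0:y1,x0:x1]=f(im[y0:y1,x0:x1].astype(int))*255
    m=cv2.morphologyEx(m,cv2.MORPH_CLOSE,np.ones((k,k)))
    cs,_=cv2.findContours(m,cv2.RETR_EXTERNAL,cv2.CHAIN_APPROX_NONE)
    for c in cs:
        if cv2.contourArea(c)<amin: continue
        P=(ray(s,c[:,0],z)*1000).astype(np.float32); M=cv2.moments(c)
        r=cv2.minAreaRect(P); print(tag,"rect",np.round(r[0],1),np.round(r[1],1),round(r[2],1),"cent",(ray(s,(M["m10"]/M["m00"],M["m01"]/M["m00"]),z)[0]*1000).round(1))
brown=lambda a:(a[:,:,0]-a[:,:,2]>30)
E
python3 - <<'E'
from h import *
s=pickle.load(open("pics/w1.pkl","rb"))
print(s["pixels"][205,230:300:3].mean(1).astype(int))
blob(s,(238,182,288,226),lambda a:a.mean(2)<75,.038,"dock ribs",k=7)
blob(s,(120,35,215,136),lambda a:a.mean(2)<60,.034,"web")
blob(s,(0,100,100,210),brown,.012,"trayrim")
blob(s,(0,100,80,210),lambda a:a.mean(2)<50,.004,"traypad")
for c in [(158,91)]: print(proj(s,[.445,-.0975,.038]),proj(s,[.378,-.262,.034]))
E
```

```text
[123 125 124 110  94  52  72  86  93  90  79  61  54  49  53  62  72  51
  98  84 125 127 129 128]
dock ribs rect [ 441.5 -101.4] [58.8 52.2] 36.7 cent [ 440.5 -101.8]
web rect [ 378.5 -263. ] [13.6 12.2] 22.5 cent [ 378.4 -262.9]
web rect [ 378.  -257.8] [ 28.4 105.6] 75.5 cent [ 374.4 -256.5]
trayrim rect [ 527.8 -374.5] [102.4 107.8] 18.8 cent [ 525.2 -374.7]
traypad rect [ 531.8 -380.8] [76.6 76.6] 18.9 cent [ 530.4 -381.5]
[[264.30256565 208.38938203]] [[163.47569843  89.68498984]]
```

Emit:
drive_tool([
  [1,0.75,0,0,0,0],
  [1,0.75,0,0,0,0],
  [1,0.75,0,0,0,0],
  [1,0.75,0,0,0,0],
  [1,0.75,0,0,0,0],
])

```text
clock: 2.2
tool_pos: [0.4385, 0.0872, 0.1892]
orientation: [179.9, -0.0, 119.2]
force: [0.0, 0.3, -0.7]
opening: 0.0875
```

```bash
cat > wr.py <<'E'
import sys,cv2,pickle
from plant import vision
n=sys.argv[1]
for cam in sys.argv[2:] or ["wrist"]:
    s=vision.snapshot(cam); pickle.dump(s,open(f"pics/{cam[0]}{n}.pkl","wb")); cv2.imwrite(f"pics/{cam[0]}{n}.png",s["pixels"][:,:,::-1])
E
python3 wr.py 2; python3 go.py .432,.0863,.1,119
```

```text
t 2.25 pos [0.4378 0.0856 0.189 ] ori [ 1.7991e+02 -3.0000e-02  1.1913e+02] F [ 0.1 -1.   0.3] op 0.0874
(0.432, 0.0863, 0.1, 119.0) -> [0.023, -0.032, 0.593, 0.001, -0.0, 0.002]
```

View pics/w2.png

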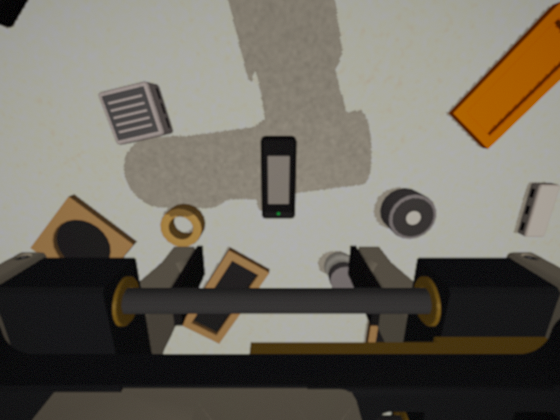

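Charger at (278,178), aligned with the jaws. Puck dot is at (414,217) and the dock at (133,113).

```bash
python3 - <<'E'
from h import *
s=pickle.load(open("pics/w2.pkl","rb"))
blob(s,(250,130,310,225),lambda a:a.mean(2)<60,.034,"chg all")
blob(s,(262,142,296,212),lambda a:a.mean(2)>75,.034,"chg pale")
blob(s,(402,205,426,230),lambda a:a.mean(2)>100,.036,"dot")
blob(s,(104,86,160,136),lambda a:a.mean(2)<80,.038,"dock ribs",k=7)
E
```

```text
chg all rect [429.6  85.9] [99.6 41.2] 29.2 cent [427.   84.4]
chg pale rect [432.1  87.6] [59.3 26.5] 30.0 cent [431.1  86.9]
dot rect [390.4 261.3] [18.5 17.7] 37.1 cent [390.4 261.2]
dock ribs rect [440.7 -91.1] [47.1 63.6] 41.2 cent [440.9 -94.7]
```

Emit:
drive_tool([
  [0.025,-0.03,0.3,0,0,0],
  [0.025,-0.03,0.6,0,0,0],
  [0.025,-0.03,0.75,0,0,0],
  [0.025,-0.03,0.8,0,0,0],
  [0.025,-0.03,0.8,0,0,0],
  [0.025,-0.03,0.8,0,0,0],
])

```text
clock: 2.85
tool_pos: [0.4332, 0.0865, 0.0701]
orientation: [179.8, -0.0, 119.1]
force: [0.2, -0.2, 0.4]
opening: 0.0878
```

```bash
python3 go.py .432,.0865,.012,119.2
```

```text
t 2.85 pos [0.4332 0.0865 0.0701] ori [ 1.7982e+02 -2.0000e-02  1.1909e+02] F [ 0.2 -0.2  0.4] op 0.0878
(0.432, 0.0865, 0.012, 119.2) -> [0.004, -0.008, 0.387, 0.003, -0.0, -0.002]
```

Emit:
drive_tool([
  [0,-0.01,0.15,0,0,0],
  [0,-0.01,0.25,0,0,0],
  [0,-0.01,0.33,0,0,0],
  [0,-0.01,0.37,0,0,0],
  [0,-0.01,0.385,0,0,0],
  [0,-0.01,0.385,0,0,0],
  [0,-0.01,0.385,0,0,0],
])

```text
clock: 3.55
tool_pos: [0.4326, 0.0862, 0.0131]
orientation: [179.7, -0.0, 119.1]
force: [0.2, -0.9, 0.1]
opening: 0.0875
```

Emit:
drive_tool([
  [0,0,0,0,0,0],
  [0,0,0,0,0,0],
  [0,0,0,0,0,0],
  [0,0,0,0,0,0],
  [0,0,0,0,0,0],
  [0,0,0,0,0,0],
], fingers=-1)

```text
clock: 4.15
tool_pos: [0.4326, 0.0862, 0.0131]
orientation: [179.8, -0.0, 119.1]
force: [-0.9, 0.2, -0.5]
opening: 0.0449
```

Emit:
drive_tool([
  [0,0,-0.2,0,0,0],
  [0,0,-0.5,0,0,0],
  [0,0,-0.75,0,0,0],
  [0,0,-0.8,0,0,0],
  [0,0,-0.8,0,0,0],
])

```text
clock: 4.65
tool_pos: [0.4329, 0.0865, 0.1344]
orientation: [179.5, -0.0, 119.1]
force: [-1.0, 0.3, -1.6]
opening: 0.005
```

```bash
python3 go.py .5615,.373,.13,117.4 .5,.22,.13,117.4
```

```text
t 4.65 pos [0.4329 0.0865 0.1344] ori [ 1.7955e+02 -5.0000e-02  1.1910e+02] F [-1.   0.3 -1.6] op 0.005
(0.5615, 0.373, 0.13, 117.4) -> [1.252, 1.677, 0.044, 0.008, -0.001, 0.028]
(0.5, 0.22, 0.13, 117.4) -> [0.56, 0.823, 0.036, 0.008, -0.001, 0.028]
```

Opening reads 5 mm, so the charger slipped out during the lift. Looking before I do anything else.

```bash
python3 wr.py 3 wrist side top
```

```text
(no output)
```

View pics/w3.png

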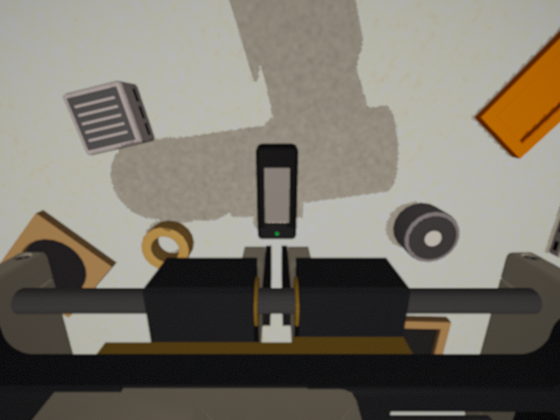

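View pics/s3.png

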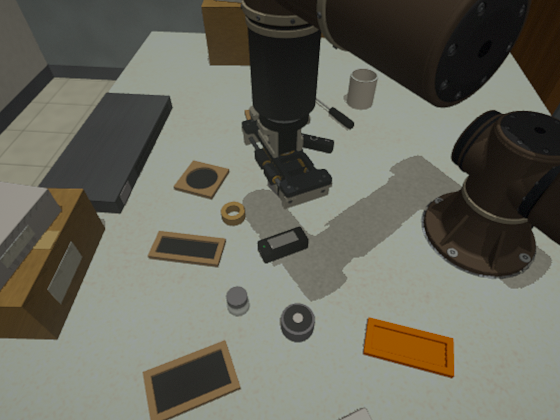

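The charger still lies flat at its old spot. At 4.15 s the fingers had only just reached it (about 72 mm/s closing), so I lifted too early. I'll re-measure and retry with a longer close.

```bash
python3 - <<'E'
from h import *
s=pickle.load(open("pics/w3.pkl","rb"))
blob(s,(258,160,294,230),lambda a:a.mean(2)>75,.034,"chg pale")
for n in("s3","s"):
  s=pickle.load(open("pics/s3.pkl" if n=="s3" else "pics/side0.pkl","rb"))
  blob(s,(262,225,305,256),lambda a:a.mean(2)>100,.034,"side pale")
print(proj(s,[.433,.0865,.134]))
E
python3 go.py .432,.0865,.07,119.2
```

```text
chg pale rect [432.8  87.8] [60.4 26.8] 29.1 cent [431.4  87.1]
side pale rect [433.4  65.6] [91.4 35.4] 5.0 cent [451.4  61.3]
side pale rect [432.3  78.5] [91.4 61.3] 5.0 cent [440.8  73.6]
[[282.32580634 207.64470508]]
t 4.8 pos [0.4312 0.0854 0.1317] ori [ 1.7988e+02 -2.0000e-02  1.1908e+02] F [-0.3  0.1 -1.1] op 0.0008
(0.432, 0.0865, 0.07, 119.2) -> [0.003, 0.007, 0.411, 0.002, -0.0, -0.002]
```

Emit:
drive_tool([
  [0,0.005,0.1,0,0,0],
  [0,0.005,0.2,0,0,0],
  [0,0.005,0.3,0,0,0],
  [0,0.005,0.4,0,0,0],
  [0,0.005,0.4,0,0,0],
  [0,0.005,0.4,0,0,0],
  [0,0.005,0.4,0,0,0],
  [0,0.005,0.4,0,0,0],
], fingers=0.5)

```text
clock: 5.6
tool_pos: [0.4323, 0.0861, 0.0722]
orientation: [179.8, -0.0, 119.1]
force: [0.4, 0.3, 0.2]
opening: 0.0594
```

```bash
python3 go.py .4322,.087,.012,119.2
```

```text
t 5.6 pos [0.4323 0.0861 0.0722] ori [ 1.7983e+02 -3.0000e-02  1.1909e+02] F [0.4 0.3 0.2] op 0.0594
(0.4322, 0.087, 0.012, 119.2) -> [0.005, 0.001, 0.401, 0.003, -0.0, -0.002]
```

Emit:
drive_tool([
  [0.005,0,0,0,0,0],
  [0.005,0,0.1,0,0,0],
  [0.005,0,0.22,0,0,0],
  [0.005,0,0.32,0,0,0],
  [0.005,0,0.37,0,0,0],
  [0.005,0,0.4,0,0,0],
  [0.005,0,0.4,0,0,0],
  [0.005,0,0.4,0,0,0],
])

```text
clock: 6.4
tool_pos: [0.4325, 0.0871, 0.0127]
orientation: [179.8, -0.0, 119.1]
force: [0.6, -0.4, -0.8]
opening: 0.0656
```

Emit:
drive_tool([
  [0,0,0,0,0,0],
  [0,0,0,0,0,0],
  [0,0,0,0,0,0],
  [0,0,0,0,0,0],
  [0,0,0,0,0,0],
  [0,0,0,0,0,0],
  [0,0,0,0,0,0],
  [0,0,0,0,0,0],
], fingers=-1)

```text
clock: 7.2
tool_pos: [0.4325, 0.0871, 0.0127]
orientation: [179.8, -0.0, 119.1]
force: [-0.2, -0.0, 0.1]
opening: 0.0072
```

Emit:
drive_tool([
  [0,0,0,0,0,0],
  [0,0,-0.03,0,0,0],
  [0,0,-0.06,0,0,0],
  [0,0,-0.1,0,0,0],
  [0,0,-0.1,0,0,0],
])

```text
clock: 7.7
tool_pos: [0.4331, 0.0875, 0.0287]
orientation: [179.7, -0.0, 119.1]
force: [-0.1, -0.2, -0.4]
opening: 0.0002
```

Nothing is between the fingers, even with the TCP at z = 0.0127. Looking again.

```bash
python3 wr.py 4 wrist side top; python3 - <<'E'
from h import *
for n in ("w4","s4","t4"):
    s=pickle.load(open(f"pics/{n}.pkl","rb")); print(n,proj(s,[[.4331,.0875,.0287],[.432,.087,.034]]).round(0).tolist())
s=pickle.load(open("pics/s4.pkl","rb"));cv2.imwrite("pics/s4z.png",cv2.resize(s["pixels"][120:320,150:400,::-1],None,fx=3,fy=3,interpolation=cv2.INTER_CUBIC))
E
```

```text
w4 [[275.0, 234.0], [275.0, 235.0]]
s4 [[282.0, 241.0], [283.0, 239.0]]
t4 [[252.0, 209.0], [252.0, 209.0]]
```

View pics/w4.png

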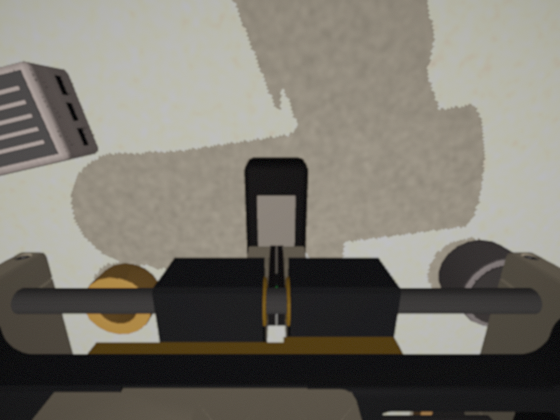

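View pics/s4z.png

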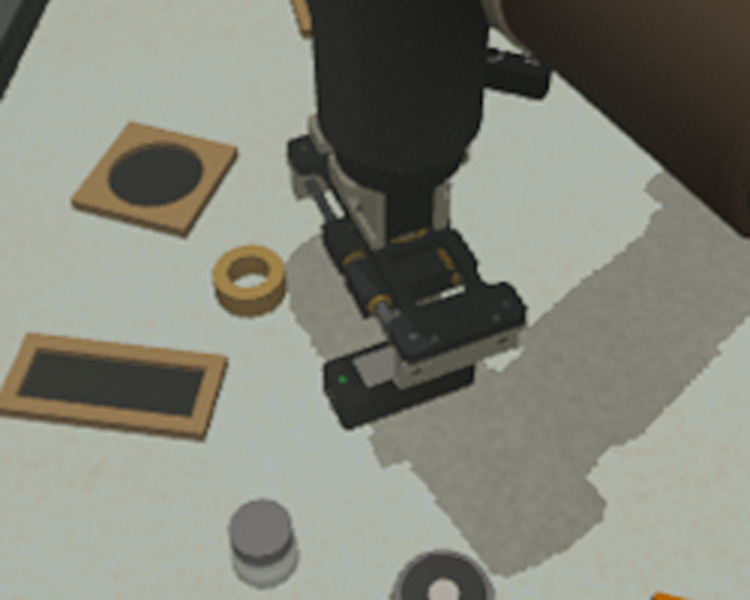

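View pics/t4.png

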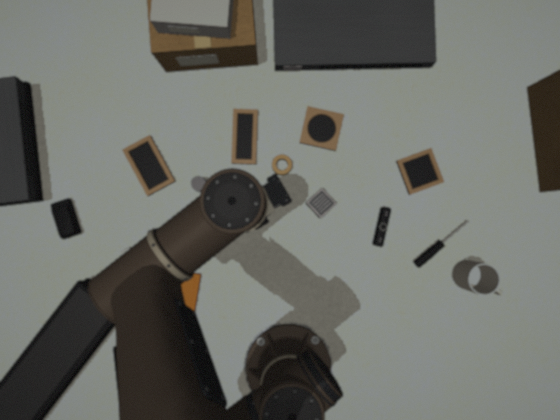

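```bash
python3 - <<'E'
from h import *
s=pickle.load(open("pics/w1.pkl","rb"))
from scipy.spatial.transform import Rotation as Ro
R=Ro.from_euler("xyz",[179.82,-.04,119.06],degrees=True).as_matrix();p=np.array([.412,-.0998,.189])
for dy in(-.0095,.0095):
  for dz in (0,-.01,-.02,-.03,-.04):
    q=[p+R@np.array([x,dy,dz]) for x in(-.044,.044)]
    print(dy,dz,proj(s,q).round(0).tolist(),(np.array(s["R"])@q[0]+s["t"])[2].round(3))
cv2.imwrite("pics/w1z.png",cv2.resize(s["pixels"][220:400,130:430,::-1],None,fx=2.6,fy=2.6))
s=pickle.load(open("pics/w4.pkl","rb"))
cv2.imwrite("pics/w4z.png",cv2.resize(s["pixels"][140:360,180:380,::-1],None,fx=2.7,fy=2.7))
E
```

```text
-0.0095 0 [[214.0, 222.0], [337.0, 222.0]] 0.209
-0.0095 -0.01 [[211.0, 227.0], [339.0, 227.0]] 0.199
-0.0095 -0.02 [[208.0, 232.0], [343.0, 232.0]] 0.19
-0.0095 -0.03 [[204.0, 239.0], [346.0, 239.0]] 0.18
-0.0095 -0.04 [[200.0, 246.0], [350.0, 246.0]] 0.171
0.0095 0 [[216.0, 246.0], [335.0, 246.0]] 0.214
0.0095 -0.01 [[213.0, 252.0], [338.0, 252.0]] 0.205
0.0095 -0.02 [[210.0, 258.0], [341.0, 259.0]] 0.195
0.0095 -0.03 [[206.0, 266.0], [344.0, 266.0]] 0.186
0.0095 -0.04 [[203.0, 274.0], [348.0, 274.0]] 0.176
```

View pics/w1z.png

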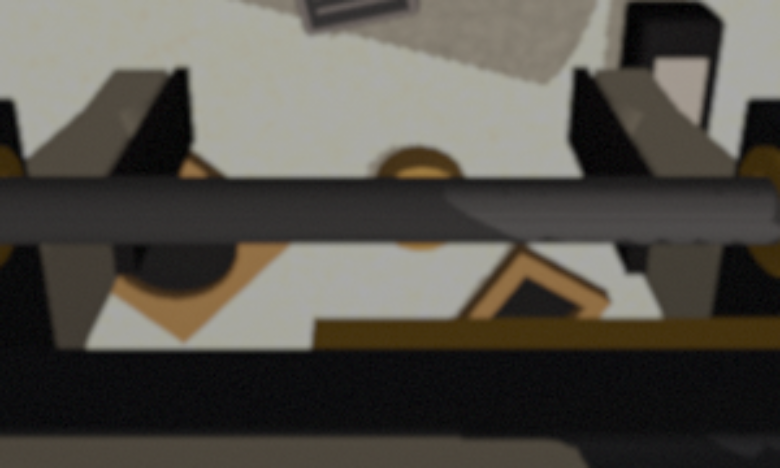

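View pics/w4z.png

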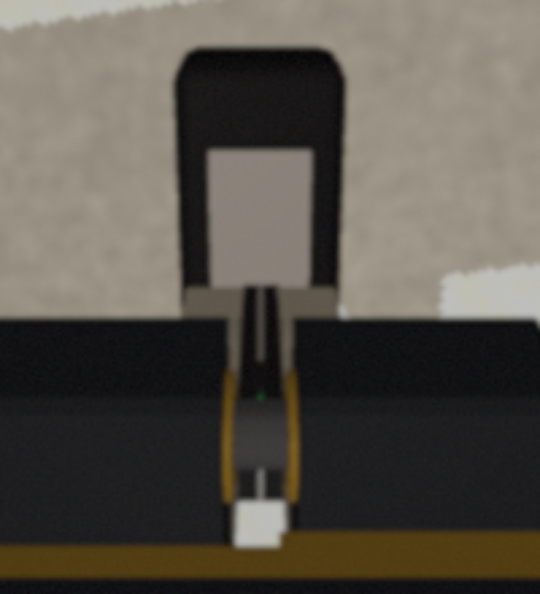

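The wrist picture shows the real fingertips (inner corners at (202,246), (351,246) and (349,274)). They sit about 38–40 mm behind the reported TCP, which is why closing at a reported 0.013 m met nothing: the tips were about 0.05 m up. The sideways position agrees. I'll open, then descend in small steps watching the force.

Emit:
drive_tool([
  [0,0,0,0,0,0],
  [0,0,0,0,0,0],
  [0,0,0,0,0,0],
  [0,0,0,0,0,0],
  [0,0,0,0,0,0],
  [0,0,0,0,0,0],
  [0,0,0,0,0,0],
  [0,0,0,0,0,0],
], fingers=0.5)

```text
clock: 8.65
tool_pos: [0.4325, 0.0871, 0.0278]
orientation: [179.8, -0.0, 119.1]
force: [0.2, -0.2, 0.0]
opening: 0.0586
```

Emit:
drive_tool([
  [0,0,0.05,0,0,0],
  [0,0,0.1,0,0,0],
  [0,0,0.15,0,0,0],
  [0,0,0.18,0,0,0],
  [0,0,0.18,0,0,0],
])

```text
clock: 9.15
tool_pos: [0.4319, 0.0868, -0.0001]
orientation: [179.9, -0.0, 119.1]
force: [0.1, 0.3, -0.9]
opening: 0.0662
```

```bash
python3 wr.py 5 wrist side; python3 go.py .4322,.087,-.02,119.2; python3 - <<'E'
from h import *
s=pickle.load(open("pics/w5.pkl","rb"))
a=cv2.resize(s["pixels"][180:360,160:400,::-1],None,fx=3.2,fy=3.2)
cv2.imwrite("pics/w5z.png",a)
E
```

```text
t 9.25 pos [0.4325 0.0871 0.0006] ori [ 1.798e+02 -2.000e-02  1.191e+02] F [-0.4 -0.6  0.4] op 0.0655
(0.4322, 0.087, -0.02, 119.2) -> [0.0, -0.003, 0.138, 0.003, -0.0, -0.002]
```

View pics/w5z.png

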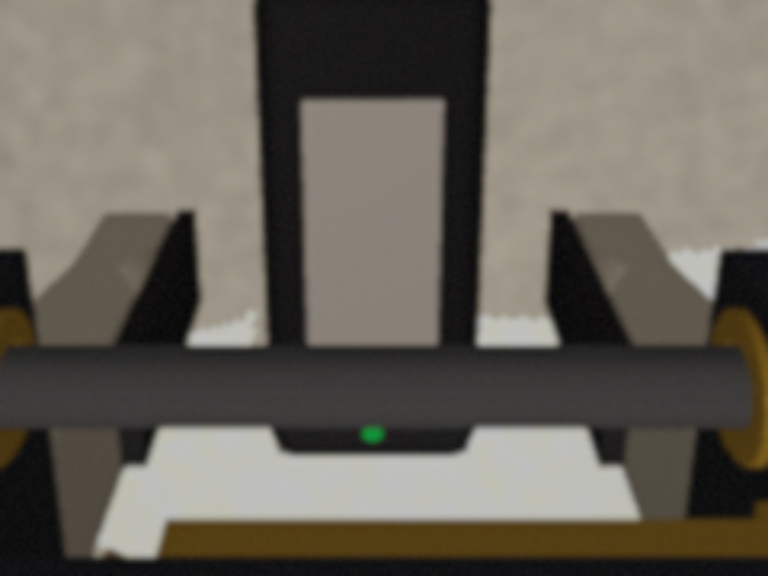

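Fingers straddle the charger evenly, with the tips just above its top. Descending about 26 mm.

Emit:
drive_tool([
  [0,0,0.03,0,0,0],
  [0,0,0.06,0,0,0],
  [0,0,0.09,0,0,0],
  [0,0,0.12,0,0,0],
  [0,0,0.15,0,0,0],
  [0,0,0.175,0,0,0],
  [0,0,0.175,0,0,0],
])

```text
clock: 9.95
tool_pos: [0.4322, 0.0869, -0.0262]
orientation: [179.9, -0.0, 119.1]
force: [-0.4, 0.6, 0.5]
opening: 0.066
```

Emit:
drive_tool([
  [0,0,0,0,0,0],
  [0,0,0,0,0,0],
  [0,0,0,0,0,0],
  [0,0,0,0,0,0],
  [0,0,0,0,0,0],
  [0,0,0,0,0,0],
  [0,0,0,0,0,0],
  [0,0,0,0,0,0],
], fingers=-1)

```text
clock: 10.75
tool_pos: [0.4323, 0.087, -0.026]
orientation: [179.8, -0.0, 119.1]
force: [-1.4, 0.8, 3.7]
opening: 0.0436
```

Held at 43.6 mm. Lifting slowly first.

Emit:
drive_tool([
  [0,0,-0.05,0,0,0],
  [0,0,-0.15,0,0,0],
  [0,0,-0.3,0,0,0],
  [0,0,-0.5,0,0,0],
  [0,0,-0.65,0,0,0],
  [0,0,-0.7,0,0,0],
  [0,0,-0.7,0,0,0],
])

```text
clock: 11.45
tool_pos: [0.4324, 0.0872, 0.0797]
orientation: [179.7, -0.0, 119.1]
force: [0.4, 0.1, -2.6]
opening: 0.0437
```

```bash
python3 go.py .5,.22,.08,117.4 .5615,.373,.08,117.4
```

```text
t 11.45 pos [0.4324 0.0872 0.0797] ori [ 1.7973e+02 -5.0000e-02  1.1909e+02] F [ 0.4  0.1 -2.6] op 0.0437
(0.5, 0.22, 0.08, 117.4) -> [0.555, 0.824, 0.003, 0.005, -0.001, 0.028]
(0.5615, 0.373, 0.08, 117.4) -> [1.247, 1.679, 0.007, 0.005, -0.001, 0.028]
```

Emit:
drive_tool([
  [0.15,0.2,0,0,0,0.01],
  [0.35,0.45,0,0,0,0.028],
  [0.62,0.84,0,0,0,0.028],
  [0.62,0.84,0,0,0,0.028],
  [0.62,0.84,0,0,0,0.028],
])

```text
clock: 11.95
tool_pos: [0.4977, 0.2317, 0.078]
orientation: [179.9, -0.0, 117.5]
force: [-1.3, -1.7, -4.0]
opening: 0.0437
```

Emit:
drive_tool([
  [0.3,0.4,0,0,0,0],
  [0.5,0.7,0,0,0,0],
  [0.6,0.82,0,0,0,0],
  [0.6,0.82,0,0,0,0],
  [0.6,0.82,0,0,0,0],
])

```text
clock: 12.45
tool_pos: [0.5642, 0.368, 0.0752]
orientation: [-179.9, 0.1, 117.5]
force: [0.1, -1.1, -2.6]
opening: 0.0437
```

```bash
python3 wr.py 6 wrist side;  python3 go.py .5615,.373,-.022,117.4
```

```text
t 12.55 pos [0.5639 0.3666 0.0766] ori [-1.7994e+02  3.0000e-02  1.1747e+02] F [ 0.2 -0.6 -2.1] op 0.0439
(0.5615, 0.373, -0.022, 117.4) -> [0.045, 0.006, 0.657, -0.001, 0.001, 0.001]
```

View pics/w6.png

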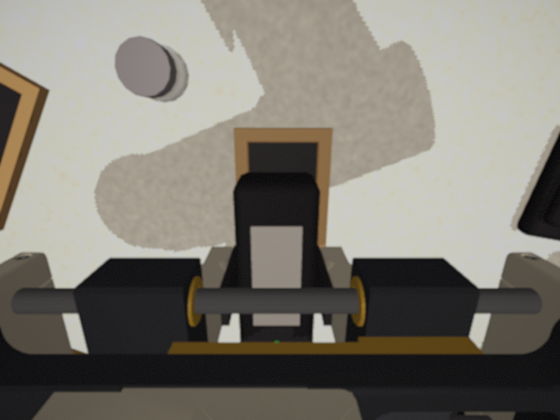

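View pics/s6.png

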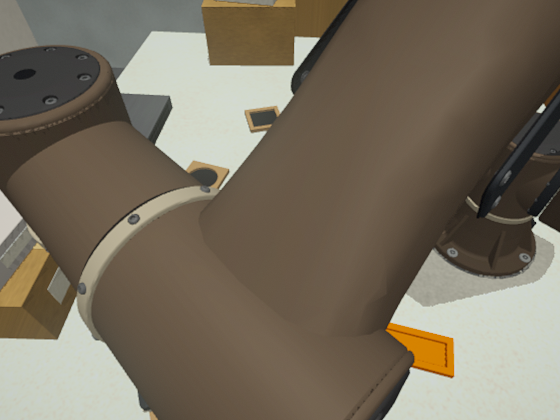

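The charger hangs square over its tray, whose near-edge corners are at (234,129) and (333,129). Checking that edge numerically.

```bash
python3 - <<'E'
from h import *
s=pickle.load(open("pics/w6.pkl","rb"))
P=ray(s,[(234,129),(333,129)],.012); print(P.round(4)); c=P.mean(0);v=P[0]-P[1]; n=np.array([v[1],-v[0]])/np.linalg.norm(v); 
for sg in(1,-1): print("centre",(c+sg*n*.073).round(4),"w",np.linalg.norm(v).round(4),"yaw",np.degrees(np.arctan2(v[1],v[0])).round(1))
# pad near edge inner corners z=.012 rim
P=ray(s,[(248,142),(319,142)],.012);print(P.mean(0).round(4),np.linalg.norm(P[0]-P[1]))
E
```

```text
[[0.5177 0.3037]
 [0.4783 0.3792]]
centre [0.4333 0.3077] w 0.0852 yaw -62.5
centre [0.5628 0.3752] w 0.0852 yaw -62.5
[0.5077 0.3466] 0.06192758922262704
```

Emit:
drive_tool([
  [0.05,0.012,0.1,0,0,0],
  [0.05,0.012,0.25,0,0,0],
  [0.05,0.012,0.4,0,0,0],
  [0.05,0.012,0.5,0,0,0],
  [0.05,0.012,0.55,0,0,0],
  [0.05,0.012,0.55,0,0,0],
])

```text
clock: 13.15
tool_pos: [0.5613, 0.3732, -0.0071]
orientation: [-179.8, 0.1, 117.5]
force: [-0.8, -0.0, -3.1]
opening: 0.0435
```

```bash
python3 wr.py 7; python3 go.py .562,.374,-.022,117.4
```

```text
t 13.2 pos [ 0.562   0.3738 -0.006 ] ori [-1.7992e+02  5.0000e-02  1.1747e+02] F [ 0.7  0.1 -1.6] op 0.0437
(0.562, 0.374, -0.022, 117.4) -> [0.001, 0.001, 0.107, -0.001, 0.001, 0.001]
```

View pics/w7.png

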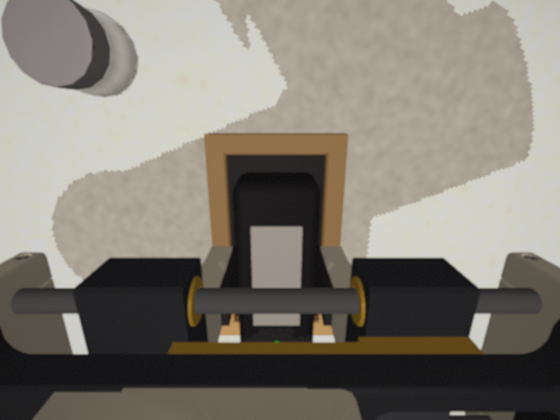

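Centred in the recess, with the charger at 235–318 px inside the opening at 226–326 px. Lowering in small steps while watching the force.

Emit:
drive_tool([
  [0,0,0.03,0,0,0],
  [0,0,0.06,0,0,0],
  [0,0,0.08,0,0,0],
  [0,0,0.095,0,0,0],
  [0,0,0.1,0,0,0],
  [0,0,0.1,0,0,0],
])

```text
clock: 13.8
tool_pos: [0.5619, 0.3738, -0.0211]
orientation: [-179.9, 0.1, 117.5]
force: [-0.4, 0.2, -3.2]
opening: 0.0438
```

Emit:
drive_tool([
  [0,0,0.005,0,0,0],
  [0,0,0.01,0,0,0],
  [0,0,0.01,0,0,0],
])

```text
clock: 14.1
tool_pos: [0.5621, 0.3739, -0.0219]
orientation: [-179.9, 0.1, 117.5]
force: [-1.6, -1.0, 3.4]
opening: 0.044
```

Contact with the floor (+3.4 N). Releasing.

Emit:
drive_tool([
  [0,0,0,0,0,0],
  [0,0,0,0,0,0],
  [0,0,0,0,0,0],
  [0,0,0,0,0,0],
  [0,0,0,0,0,0],
], fingers=0.5)

```text
clock: 14.6
tool_pos: [0.5621, 0.3739, -0.022]
orientation: [-179.9, 0.1, 117.5]
force: [-0.4, 0.7, -0.3]
opening: 0.0654
```

Emit:
drive_tool([
  [0,0,-0.1,0,0,0],
  [0,0,-0.3,0,0,0],
  [0,0,-0.6,0,0,0],
  [0,0,-0.9,0,0,0],
  [0,0,-0.9,0,0,0],
], fingers=1)

```text
clock: 15.1
tool_pos: [0.5658, 0.3769, 0.1222]
orientation: [179.3, -0.1, 117.6]
force: [0.6, -0.6, -0.9]
opening: 0.0874
```

```bash
python3 wr.py 8;  python3 go.py .53,.23,.12,117 .445,-.08,.12,130.7
```

```text
t 15.15 pos [0.5642 0.3759 0.1187] ori [ 1.7959e+02 -9.0000e-02  1.1751e+02] F [ 0.3  0.1 -1.2] op 0.0875
(0.53, 0.23, 0.12, 117.0) -> [-0.758, -0.652, -0.015, 0.007, -0.002, 0.008]
(0.445, -0.08, 0.12, 130.7) -> [-2.329, -2.109, -0.028, 0.007, -0.001, -0.22]
```

View pics/w8.png

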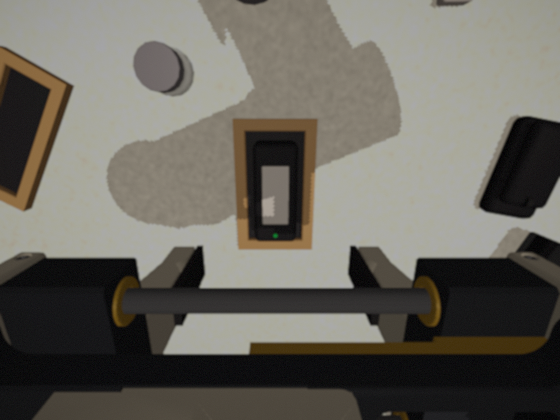

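Charger sits flat and centred in its recess at (275,190), right way up. On to the dock.

Emit:
drive_tool([
  [-0.85,-0.75,0,0,0,-0.08],
  [-0.85,-0.75,0,0,0,-0.08],
  [-0.85,-0.75,0,0,0,-0.08],
  [-0.85,-0.75,0,0,0,-0.08],
])

```text
clock: 15.55
tool_pos: [0.5213, 0.2071, 0.1179]
orientation: [179.7, -0.1, 122.2]
force: [0.1, 0.9, -0.5]
opening: 0.0875
```

Emit:
drive_tool([
  [-0.85,-0.65,0,0,0,-0.08],
  [-0.85,-0.65,0,0,0,-0.08],
  [-0.85,-0.65,0,0,0,-0.08],
  [-0.85,-0.65,0,0,0,-0.08],
])

```text
clock: 15.95
tool_pos: [0.5053, 0.0438, 0.1173]
orientation: [179.7, -0.1, 126.9]
force: [0.3, -0.2, -0.3]
opening: 0.0874
```

```bash
python3 wr.py 9;  python3 go.py .443,-.098,.12,130.7
```

```text
t 16.0 pos [0.5056 0.0437 0.1174] ori [ 1.7969e+02 -5.0000e-02  1.2685e+02] F [-0.1 -1.2  0. ] op 0.0879
(0.443, -0.098, 0.12, 130.7) -> [-0.505, -0.9, -0.023, 0.005, -0.001, -0.064]
```

View pics/w9.png

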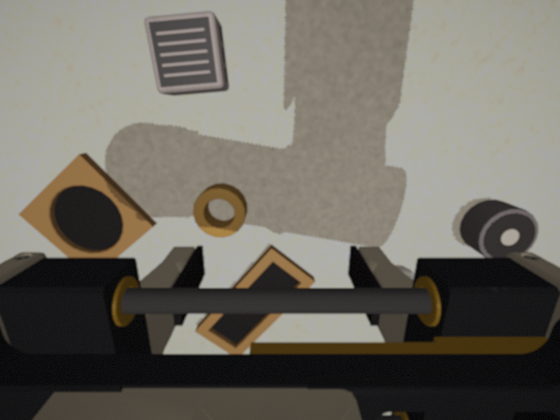

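Dock at (186,52). Moving over it.

Emit:
drive_tool([
  [-0.5,-0.9,0,0,0,-0.064],
  [-0.5,-0.9,0,0,0,-0.064],
  [-0.5,-0.9,0,0,0,-0.064],
  [-0.5,-0.9,0,0,0,-0.064],
  [-0.5,-0.9,0,0,0,-0.064],
])

```text
clock: 16.5
tool_pos: [0.4424, -0.0981, 0.1169]
orientation: [179.7, -0.0, 130.6]
force: [0.5, 0.4, -0.0]
opening: 0.0874
```

```bash
python3 wr.py 10;  python3 go.py .443,-.098,.02,130.7; python3 - <<'E'
from h import *
s=pickle.load(open("pics/w9.pkl","rb"))
blob(s,(150,16,220,90),lambda a:a.mean(2)<92,.038,"dock ribs",k=9)
E
```

```text
t 16.55 pos [ 0.443  -0.0973  0.1169] ori [179.65  -0.   130.62] F [-0.1  0.  -0.1] op 0.0879
(0.443, -0.098, 0.02, 130.7) -> [-0.003, -0.007, 0.646, 0.006, -0.0, -0.001]
dock ribs rect [446.  -94.3] [53.9 57.1] 36.9 cent [443.7 -96.6]
```

View pics/w10.png

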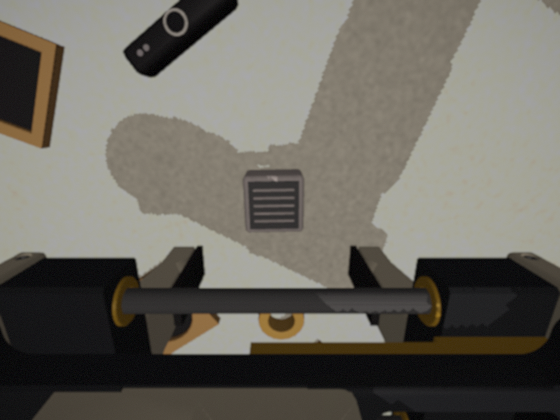

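```bash
python3 - <<'E'
from h import *
s=pickle.load(open("pics/w10.pkl","rb"));p=s["pixels"].mean(2).astype(int)
print(p[205,238:312:2]);print(p[165:240:3,260])
blob(s,(244,175,304,234),lambda a:a.mean(2)<75,.038,"dock ribs",k=11)
E
```

```text
[126 127 123 100 101  92  53  54  84  90  90  90  92  91  92  96  94  94
  94  96  97  95  98 101 100 100 100  98  73  48  65 101  92 113 126 129
 126]
[144 131  67  69  98  99  51  50  87  62  53  98  50  71  80  50  98  50
  66  78  49  63 104 125 121]
dock ribs rect [ 444.4 -100.1] [55.8 49.7] 41.9 cent [445.2 -99.1]
```

Emit:
drive_tool([
  [-0.015,0.005,0.2,0,0,-0.01],
  [-0.015,0.005,0.45,0,0,-0.01],
  [-0.015,0.005,0.62,0,0,-0.01],
  [-0.015,0.005,0.68,0,0,-0.01],
  [-0.015,0.005,0.68,0,0,-0.01],
])

```text
clock: 17.05
tool_pos: [0.4455, -0.0973, 0.0139]
orientation: [179.8, -0.1, 131.3]
force: [-1.0, 0.1, 0.5]
opening: 0.0877
```

```bash
python3 wr.py 11;  python3 go.py .445,-.0985,-.026,131.2
```

```text
t 17.1 pos [ 0.4463 -0.0974  0.015 ] ori [179.68  -0.   131.31] F [0.3 0.  1. ] op 0.0876
(0.445, -0.0985, -0.026, 131.2) -> [0.0, -0.013, 0.274, 0.005, -0.0, 0.002]
```

View pics/w11.png

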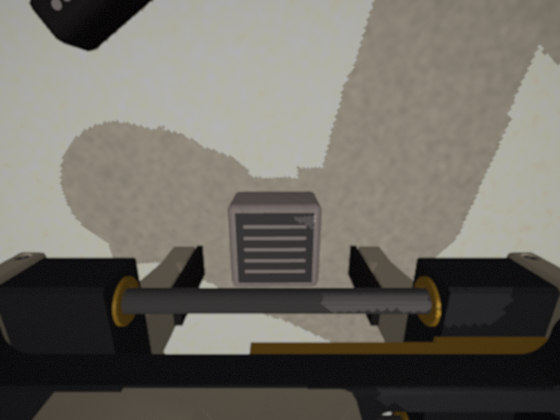

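Dock (230–321 px) is centred between the finger tips (202–351) and square to them. Descending, then gripping.

Emit:
drive_tool([
  [0,-0.01,0.06,0,0,0],
  [0,-0.01,0.12,0,0,0],
  [0,-0.01,0.18,0,0,0],
  [0,-0.01,0.23,0,0,0],
  [0,-0.01,0.265,0,0,0],
  [0,-0.01,0.275,0,0,0],
  [0,-0.01,0.275,0,0,0],
])

```text
clock: 17.8
tool_pos: [0.4452, -0.0983, -0.0265]
orientation: [179.7, -0.0, 131.3]
force: [-0.9, -0.4, -0.4]
opening: 0.0873
```

Emit:
drive_tool([
  [0,0,0,0,0,0],
  [0,0,0,0,0,0],
  [0,0,0,0,0,0],
  [0,0,0,0,0,0],
  [0,0,0,0,0,0],
  [0,0,0,0,0,0],
  [0,0,0,0,0,0],
  [0,0,0,0,0,0],
], fingers=-1)

```text
clock: 18.6
tool_pos: [0.4453, -0.0983, -0.0263]
orientation: [179.7, -0.0, 131.3]
force: [-1.2, 0.5, 5.2]
opening: 0.0598
```

Emit:
drive_tool([
  [0,0,-0.05,0,0,0],
  [0,0,-0.15,0,0,0],
  [0,0,-0.3,0,0,0],
  [0,0,-0.5,0,0,0],
  [0,0,-0.65,0,0,0],
  [0,0,-0.7,0,0,0],
  [0,0,-0.7,0,0,0],
])

```text
clock: 19.3
tool_pos: [0.4452, -0.0985, 0.0793]
orientation: [179.6, 0.0, 131.3]
force: [0.4, -0.0, -3.7]
opening: 0.06
```

```bash
python3 go.py .485,-.235,.08,120 .529,-.377,.08,109.0
```

```text
t 19.3 pos [ 0.4452 -0.0985  0.0793] ori [1.7961e+02 3.0000e-02 1.3130e+02] F [ 0.4 -0.  -3.7] op 0.06
(0.485, -0.235, 0.08, 120.0) -> [-0.859, -0.401, -0.007, 0.007, -0.0, 0.188]
(0.529, -0.377, 0.08, 109.0) -> [-1.764, -0.806, -0.009, 0.007, -0.001, 0.372]
```

Emit:
drive_tool([
  [-0.2,-0.1,0,0,0,0.05],
  [-0.5,-0.25,0,0,0,0.12],
  [-0.86,-0.4,0,0,0,0.19],
  [-0.86,-0.4,0,0,0,0.19],
  [-0.86,-0.4,0,0,0,0.19],
  [-0.86,-0.4,0,0,0,0.19],
])

```text
clock: 19.9
tool_pos: [0.4838, -0.2346, 0.0772]
orientation: [179.7, -0.2, 119.8]
force: [-0.0, 0.6, -3.4]
opening: 0.0597
```

```bash
python3 go.py .5295,-.378,.08,109.0
```

```text
t 19.9 pos [ 0.4838 -0.2346  0.0772] ori [179.75  -0.18 119.85] F [-0.   0.6 -3.4] op 0.0597
(0.5295, -0.378, 0.08, 109.0) -> [-0.981, -0.211, -0.023, 0.004, -0.003, 0.181]
```

Emit:
drive_tool([
  [-0.25,-0.05,0,0,0,0.05],
  [-0.55,-0.12,0,0,0,0.11],
  [-0.85,-0.19,0,0,0,0.18],
  [-0.98,-0.21,0,0,0,0.18],
  [-0.98,-0.21,0,0,0,0.18],
  [-0.98,-0.21,0,0,0,0.18],
])

```text
clock: 20.5
tool_pos: [0.529, -0.3764, 0.0755]
orientation: [179.9, -0.3, 109.1]
force: [-0.9, -0.8, -3.8]
opening: 0.0596
```

```bash
python3 wr.py 12;  python3 go.py .5295,-.378,-.022,109
```

```text
t 20.55 pos [ 0.529  -0.3762  0.0759] ori [179.84  -0.3  109.11] F [-0.1 -0.5 -2.5] op 0.0599
(0.5295, -0.378, -0.022, 109.0) -> [-0.016, -0.003, 0.652, 0.003, -0.005, 0.002]
```

View pics/w12.png

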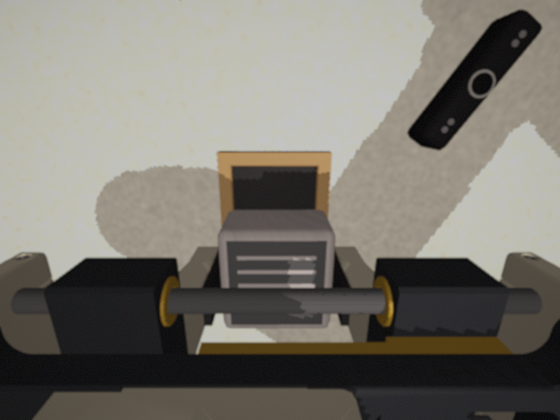

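```bash
cat >> h.py <<'E'
def edge(s,a,b,half):
    P=ray(s,[a,b],.012);c=P.mean(0);v=P[1]-P[0];n=np.array([-v[1],v[0]])/np.linalg.norm(v)
    if n@c<0:n=-n
    print("centre",((c+n*half)*1000).round(1),"w",np.linalg.norm(v).round(4),"yaw",np.degrees(np.arctan2(v[1],v[0])).round(1))
E
python3 - <<'E'
from h import *
s=pickle.load(open("pics/w12.pkl","rb"))
edge(s,(218,152),(331,152),.051); edge(s,(232,167),(317,167),.039)
s=pickle.load(open("pics/w11.pkl","rb"))
E
```

```text
centre [ 528.9 -376.7] w 0.0996 yaw 109.0
centre [ 530.1 -376.3] w 0.0761 yaw 109.0
```

Emit:
drive_tool([
  [-0.005,0,0.1,0,-0.005,0],
  [-0.005,0,0.25,0,-0.005,0],
  [-0.005,0,0.4,0,-0.005,0],
  [-0.005,0,0.5,0,-0.005,0],
  [-0.005,0,0.56,0,-0.005,0],
  [-0.005,0,0.56,0,-0.005,0],
])

```text
clock: 21.15
tool_pos: [0.5288, -0.3754, -0.0091]
orientation: [179.9, -0.1, 109.2]
force: [0.0, 0.3, -3.8]
opening: 0.0598
```

```bash
python3 wr.py 13;  python3 go.py .5292,-.3768,-.022,109
```

```text
t 21.2 pos [ 0.5294 -0.3759 -0.0081] ori [ 1.7986e+02 -1.0000e-02  1.0916e+02] F [ 0.4  0.1 -2.8] op 0.0599
(0.5292, -0.3768, -0.022, 109.0) -> [-0.005, -0.004, 0.093, 0.002, -0.0, 0.003]
```

View pics/w13.png

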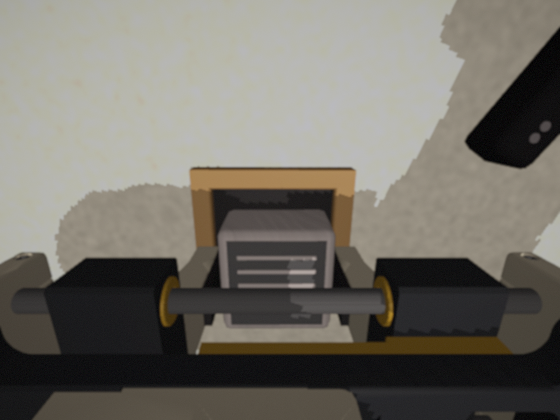

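Emit:
drive_tool([
  [-0.005,0,0.03,0,0,0],
  [-0.005,0,0.06,0,0,0],
  [-0.005,0,0.08,0,0,0],
  [-0.005,0,0.085,0,0,0],
  [-0.005,0,0.085,0,0,0],
])

```text
clock: 21.7
tool_pos: [0.5296, -0.3767, -0.0209]
orientation: [179.9, -0.0, 109.1]
force: [-0.1, -0.7, -3.5]
opening: 0.0598
```

Emit:
drive_tool([
  [0,0,0.006,0,0,0],
  [0,0,0.006,0,0,0],
  [0,0,0.006,0,0,0],
])

```text
clock: 22.0
tool_pos: [0.5296, -0.3767, -0.0217]
orientation: [179.9, -0.0, 109.1]
force: [0.3, 0.2, -2.9]
opening: 0.0598
```

Emit:
drive_tool([
  [0,0,0.006,0,0,0],
  [0,0,0.006,0,0,0],
  [0,0,0.006,0,0,0],
])

```text
clock: 22.3
tool_pos: [0.5297, -0.3768, -0.0222]
orientation: [179.9, 0.0, 109.2]
force: [-2.1, 0.6, 1.5]
opening: 0.0595
```

Contact. Opening only to about 75 mm, then lifting.

Emit:
drive_tool([
  [0,0,0,0,0,0],
  [0,0,0,0,0,0],
  [0,0,0,0,0,0],
  [0,0,0,0,0,0],
], fingers=0.75)

```text
clock: 22.7
tool_pos: [0.5299, -0.3769, -0.0222]
orientation: [179.8, 0.0, 109.2]
force: [-0.1, -0.1, 0.5]
opening: 0.0763
```

Emit:
drive_tool([
  [0,0,-0.1,0,0,0],
  [0,0,-0.3,0,0,0],
  [0,0,-0.6,0,0,0],
  [0,0,-0.9,0,0,0],
  [0,0,-0.9,0,0,0],
], fingers=1)

```text
clock: 23.2
tool_pos: [0.5335, -0.3794, 0.1217]
orientation: [179.4, 0.6, 109.2]
force: [1.7, 0.4, -0.2]
opening: 0.0876
```

```bash
python3 wr.py 14;  python3 go.py .49,-.23,.11,109 .39,.2605,.11,140
```

```text
t 23.25 pos [ 0.532  -0.3782  0.1183] ori [179.49   0.35 109.18] F [-1.   0.1 -0.5] op 0.0878
(0.49, -0.23, 0.11, 109.0) -> [1.025, 0.06, 0.049, 0.009, 0.006, 0.003]
(0.39, 0.2605, 0.11, 140.0) -> [4.333, 0.505, 0.033, 0.007, 0.008, -0.514]
```

View pics/w14.png

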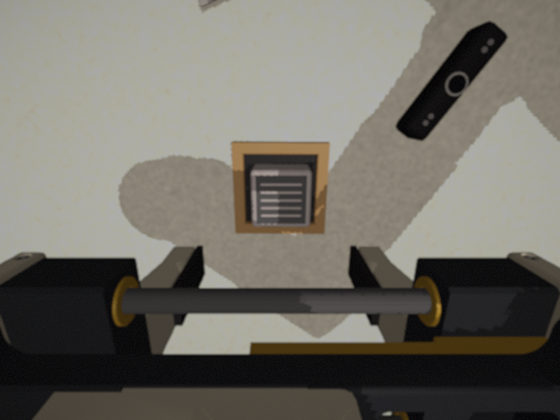

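Dock lies flat in its recess at (281,190). On to the puck.

Emit:
drive_tool([
  [1,0.18,0,0,0,0],
  [1,0.18,0,0,0,0],
  [1,0.18,0,0,0,0],
  [1,0.18,0,0,0,0],
])

```text
clock: 23.65
tool_pos: [0.507, -0.2234, 0.118]
orientation: [179.5, 0.3, 109.4]
force: [0.4, -0.5, 0.2]
opening: 0.0875
```

Emit:
drive_tool([
  [1,0.18,0,0,0,0],
  [1,0.18,0,0,0,0],
  [1,0.18,0,0,0,0],
  [1,0.18,0,0,0,0],
])

```text
clock: 24.05
tool_pos: [0.4818, -0.0695, 0.1177]
orientation: [179.5, 0.3, 109.6]
force: [0.7, -0.1, 0.0]
opening: 0.0878
```

Emit:
drive_tool([
  [1,0.1,0,0,0,0],
  [1,0.1,0,0,0,0],
  [1,0.1,0,0,0,0],
  [1,0.1,0,0,0,0],
])

```text
clock: 24.45
tool_pos: [0.445, 0.0805, 0.1175]
orientation: [179.4, 0.2, 109.9]
force: [0.1, -0.6, 0.4]
opening: 0.0879
```

```bash
python3 go.py .39,.2605,.11,109
```

```text
t 24.45 pos [0.445  0.0805 0.1175] ori [179.4    0.24 109.87] F [ 0.1 -0.6  0.4] op 0.0879
(0.39, 0.2605, 0.11, 109.0) -> [1.253, 0.062, 0.045, 0.01, 0.004, 0.015]
```

Emit:
drive_tool([
  [1,0.05,0,0.01,0.004,0],
  [1,0.05,0,0.01,0.004,0],
  [1,0.05,0,0.01,0.004,0],
  [1,0.05,0,0.01,0.004,0],
])

```text
clock: 24.85
tool_pos: [0.4008, 0.2279, 0.1171]
orientation: [179.9, -0.0, 110.1]
force: [-0.6, -1.9, -0.6]
opening: 0.0879
```

```bash
python3 go.py .39,.2607,.11,109
```

```text
t 24.85 pos [0.4008 0.2279 0.1171] ori [ 1.7995e+02 -2.0000e-02  1.1009e+02] F [-0.6 -1.9 -0.6] op 0.0879
(0.39, 0.2607, 0.11, 109.0) -> [0.23, 0.007, 0.047, 0.001, -0.0, 0.018]
```

Emit:
drive_tool([
  [0.23,0.007,0.1,0,0,0],
  [0.23,0.007,0.2,0,0,0],
  [0.23,0.007,0.2,0,0,0],
  [0.23,0.007,0.2,0,0,0],
])

```text
clock: 25.25
tool_pos: [0.3903, 0.2596, 0.0871]
orientation: [-180.0, 0.0, 110.1]
force: [-0.7, -0.7, 0.1]
opening: 0.0877
```

```bash
python3 wr.py 15; python3 go.py .39,.2607,-.026,110
```

```text
t 25.3 pos [0.3906 0.2598 0.0875] ori [179.95  -0.   110.04] F [-0.1  0.9  0.7] op 0.0877
(0.39, 0.2607, -0.026, 110.0) -> [0.007, -0.002, 0.757, 0.001, -0.0, 0.001]
```

View pics/w15.png

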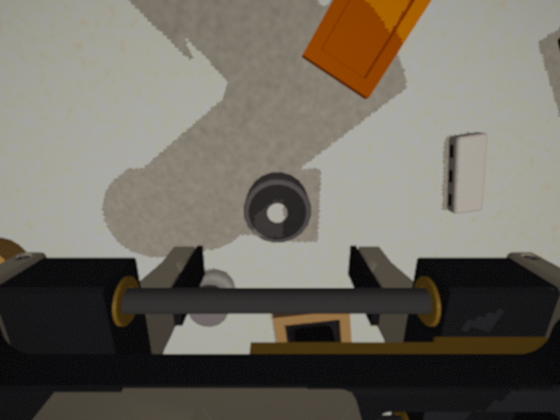

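Puck dot at (277,212), centred between the fingers. The jar is at (212,297), so I'm checking clearance to it.

```bash
python3 - <<'E'
from h import *
s=pickle.load(open("pics/w15.pkl","rb"))
j=ray(s,(213,300),.045)[0]; d=ray(s,(277,212),.036)[0]; print("jar",j,"dot",d)
s0=pickle.load(open("pics/top0.pkl","rb")); j0=ray(s0,(200.5,184),.045)[0]; print(j0)
a=np.radians(110); x=np.array([np.cos(a),np.sin(a)]);y=np.array([np.sin(a),-np.cos(a)])
for q in(j,j0): print("rel tool",(q-[.3905,.2602])@x,(q-[.3905,.2602])@y)
E
```

```text
jar [0.4916934  0.23318126] dot [0.39002621 0.26119728]
[0.50188937 0.22233086]
rel tool -0.05999949525783666 0.08584973507031399
rel tool -0.07368276360133573 0.09171976221527779
```

Emit:
drive_tool([
  [0.008,-0.002,0.15,0,0,0],
  [0.008,-0.002,0.35,0,0,0],
  [0.008,-0.002,0.48,0,0,0],
  [0.008,-0.002,0.55,0,0,0],
  [0.008,-0.002,0.62,0,0,0],
  [0.008,-0.002,0.69,0,0,0],
  [0.008,-0.002,0.755,0,0,0],
  [0.008,-0.002,0.755,0,0,0],
])

```text
clock: 26.1
tool_pos: [0.3896, 0.2603, -0.0266]
orientation: [-180.0, 0.1, 110.0]
force: [0.5, -0.4, -0.0]
opening: 0.0877
```

Emit:
drive_tool([
  [0,0,0,0,0,0],
  [0,0,0,0,0,0],
  [0,0,0,0,0,0],
  [0,0,0,0,0,0],
  [0,0,0,0,0,0],
  [0,0,0,0,0,0],
  [0,0,0,0,0,0],
  [0,0,0,0,0,0],
], fingers=-1)

```text
clock: 26.9
tool_pos: [0.3898, 0.2606, -0.0263]
orientation: [180.0, 0.0, 110.0]
force: [-1.6, -0.6, 5.4]
opening: 0.0615
```

Emit:
drive_tool([
  [0,0,-0.05,0,0,0],
  [0,0,-0.15,0,0,0],
  [0,0,-0.3,0,0,0],
  [0,0,-0.5,0,0,0],
  [0,0,-0.65,0,0,0],
  [0,0,-0.75,0,0,0],
  [0,0,-0.75,0,0,0],
])

```text
clock: 27.6
tool_pos: [0.3905, 0.2617, 0.0884]
orientation: [179.8, -0.1, 110.0]
force: [-0.2, -0.1, -2.2]
opening: 0.0617
```

```bash
python3 go.py .48,.14,.085,110 .57,.016,.085,110  .6545,-.108,.085,110
```

```text
t 27.6 pos [0.3905 0.2617 0.0884] ori [ 1.7980e+02 -1.0000e-01  1.1005e+02] F [-0.2 -0.1 -2.2] op 0.0617
(0.48, 0.14, 0.085, 110.0) -> [-0.967, 0.282, 0.022, 0.003, -0.002, 0.001]
(0.57, 0.016, 0.085, 110.0) -> [-1.949, 0.562, 0.021, 0.003, -0.002, 0.001]
(0.6545, -0.108, 0.085, 110.0) -> [-2.918, 0.808, 0.02, 0.003, -0.002, 0.001]
```

Emit:
drive_tool([
  [-0.2,0.06,0,0,0,0],
  [-0.5,0.14,0,0,0,0],
  [-0.8,0.22,0,0,0,0],
  [-0.97,0.27,0,0,0,0],
  [-0.97,0.27,0,0,0,0],
])

```text
clock: 28.1
tool_pos: [0.4789, 0.1361, 0.0869]
orientation: [179.9, -0.1, 109.8]
force: [-0.2, -0.3, -2.0]
opening: 0.0613
```

Emit:
drive_tool([
  [-0.3,0.08,0,0,0,0],
  [-0.6,0.16,0,0,0,0],
  [-0.9,0.24,0,0,0,0],
  [-0.97,0.27,0,0,0,0],
  [-0.97,0.27,0,0,0,0],
])

```text
clock: 28.6
tool_pos: [0.5663, 0.0116, 0.0854]
orientation: [-179.9, -0.1, 109.7]
force: [0.0, -0.3, -1.8]
opening: 0.0615
```

```bash
python3 go.py .6545,-.108,.08,110
```

```text
t 28.6 pos [0.5663 0.0116 0.0854] ori [-1.7994e+02 -6.0000e-02  1.0967e+02] F [ 0.  -0.3 -1.8] op 0.0615
(0.6545, -0.108, 0.08, 110.0) -> [-0.949, 0.285, 0.034, -0.001, -0.001, -0.005]
```

Emit:
drive_tool([
  [-0.3,0.08,0,0,0,0],
  [-0.6,0.17,0,0,0,0],
  [-0.85,0.26,0,0,0,0],
  [-0.95,0.285,0,0,0,0],
  [-0.95,0.285,0,0,0,0],
])

```text
clock: 29.1
tool_pos: [0.6544, -0.1085, 0.0838]
orientation: [-179.8, -0.1, 109.6]
force: [-0.3, 0.6, -1.8]
opening: 0.0614
```

```bash
python3 wr.py 16; python3 go.py .6545,-.108,-.022,110; python3 - <<'E'
from h import *
s=pickle.load(open("pics/w16.pkl","rb"))
a=np.radians(-14.0)
E
```

```text
t 29.15 pos [ 0.6536 -0.1075  0.084 ] ori [-1.7984e+02 -1.2000e-01  1.0963e+02] F [-0.1  0.4 -2.2] op 0.0614
(0.6545, -0.108, -0.022, 110.0) -> [-0.007, 0.006, 0.707, -0.003, -0.002, -0.006]
```

View pics/w16.png

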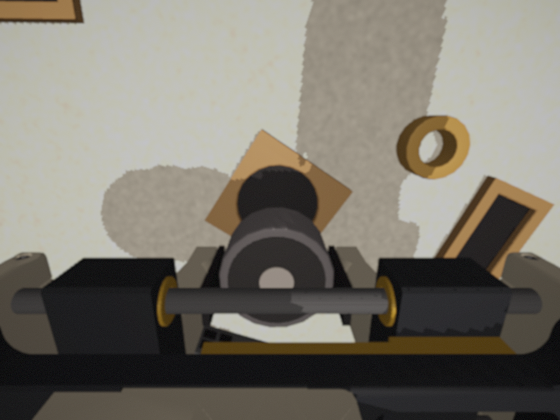

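```bash
python3 - <<'E'
from h import *
s=pickle.load(open("pics/w16.pkl","rb"))
P=ray(s,[(206,219),(352,190),(262,129)],.012);print(P.round(4),P[:2].mean(0).round(4),np.linalg.norm(P[0]-P[2]),np.linalg.norm(P[1]-P[2]),np.linalg.norm(P[1]-P[0]))
hsv=s["pixels"][150:250,200:360].astype(int)
p=s["pixels"].mean(2).astype(int)
# circle fit of recess rim edge pts
pts=[]
for r in range(170,206,3):
    row=s["pixels"][r].astype(int); d=(row[:,0]-row[:,2])
    xs=[x for x in range(215,345) if row[x].mean()<55]; pts+= [(xs[0]-.5,r),(xs[-1]+.5,r)]
Q=ray(s,pts,.012); A=np.c_[2*Q,np.ones(len(Q))]; c=np.linalg.lstsq(A,(Q**2).sum(1),rcond=None)[0]; print("circ",c[:2].round(4),np.sqrt(c[2]+c[:2]@c[:2]).round(4))
E
```

```text
[[ 0.6905 -0.1673]
 [ 0.6159 -0.0447]
 [ 0.5916 -0.1431]] [ 0.6532 -0.106 ] 0.10183959308591799 0.10136061059155033 0.14358236776950212
circ [ 0.6549 -0.1062] 0.0391
```

Emit:
drive_tool([
  [0.005,0.005,0.1,0,0,0],
  [0.005,0.005,0.25,0,0,0],
  [0.005,0.005,0.4,0,0,0],
  [0.005,0.005,0.52,0,0,0],
  [0.005,0.005,0.6,0,0,0],
  [0.005,0.005,0.6,0,0,0],
])

```text
clock: 29.75
tool_pos: [0.6517, -0.1053, -0.0083]
orientation: [-179.6, -0.2, 109.7]
force: [-0.4, -0.1, -2.1]
opening: 0.0616
```

```bash
python3 wr.py 17; python3 go.py .654,-.1065,-.022,109.6
```

```text
t 29.8 pos [ 0.6529 -0.1056 -0.0068] ori [-1.7974e+02 -1.5000e-01  1.0969e+02] F [-0.2  1.  -1.1] op 0.0617
(0.654, -0.1065, -0.022, 109.6) -> [-0.009, 0.005, 0.101, -0.004, -0.002, 0.002]
```

View pics/w17.png

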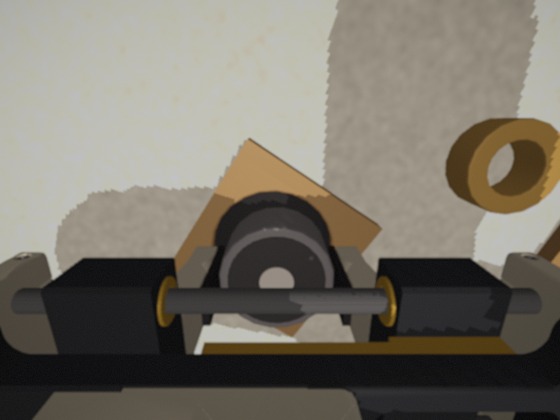

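Emit:
drive_tool([
  [-0.01,0.005,0.03,-0.004,-0.002,0],
  [-0.01,0.005,0.06,-0.004,-0.002,0],
  [-0.01,0.005,0.08,-0.004,-0.002,0],
  [-0.01,0.005,0.09,-0.004,-0.002,0],
  [-0.01,0.005,0.095,-0.004,-0.002,0],
  [-0.01,0.005,0.095,-0.004,-0.002,0],
])

```text
clock: 30.4
tool_pos: [0.654, -0.1068, -0.021]
orientation: [-180.0, -0.0, 109.7]
force: [-0.2, 0.1, -2.5]
opening: 0.0615
```

Emit:
drive_tool([
  [0,0,0.006,0,0,0],
  [0,0,0.006,0,0,0],
  [0,0,0.006,0,0,0],
])

```text
clock: 30.7
tool_pos: [0.6541, -0.1068, -0.0219]
orientation: [-180.0, -0.0, 109.7]
force: [0.4, -0.2, -1.6]
opening: 0.0615
```

Emit:
drive_tool([
  [0,0,0.006,0,0,0],
  [0,0,0.006,0,0,0],
  [0,0,0.006,0,0,0],
])

```text
clock: 31.0
tool_pos: [0.6542, -0.1068, -0.0223]
orientation: [180.0, -0.0, 109.7]
force: [-1.4, 0.5, 4.1]
opening: 0.0614
```

Contact. Release and lift.

Emit:
drive_tool([
  [0,0,0,0,0,0],
  [0,0,0,0,0,0],
  [0,0,0,0,0,0],
  [0,0,0,0,0,0],
], fingers=0.75)

```text
clock: 31.4
tool_pos: [0.6542, -0.1068, -0.0224]
orientation: [-180.0, -0.0, 109.7]
force: [0.1, 0.6, -0.7]
opening: 0.0764
```

Emit:
drive_tool([
  [0,0,-0.1,0,0,0],
  [0,0,-0.3,0,0,0],
  [0,0,-0.6,0,0,0],
  [0,0,-0.9,0,0,0],
  [0,0,-0.9,0,0,0],
], fingers=0.4)

```text
clock: 31.9
tool_pos: [0.6589, -0.1072, 0.1216]
orientation: [179.3, 0.3, 109.8]
force: [-0.0, -0.1, -0.5]
opening: 0.0612
```

```bash
python3 wr.py 18;  python3 go.py .378,-.2625,.11,74.8
```

```text
t 31.95 pos [ 0.657  -0.1068  0.1182] ori [1.7954e+02 1.4000e-01 1.0972e+02] F [ 0.2  0.4 -0.6] op 0.0617
(0.378, -0.2625, 0.11, 74.8) -> [-0.349, -2.102, 0.038, 0.008, -0.0, 0.582]
```

View pics/w18.png

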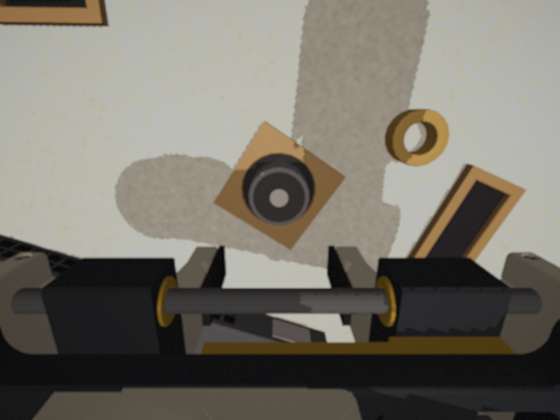

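Puck sits in the round recess at (279,190), dot up. Last one, the webcam.

Emit:
drive_tool([
  [-0.17,-1,0,0,0,0.3],
  [-0.17,-1,0,0,0,0.3],
  [-0.17,-1,0,0,0,0.3],
  [-0.17,-1,0,0,0,0.3],
])

```text
clock: 32.35
tool_pos: [0.519, -0.1832, 0.1174]
orientation: [179.6, -0.1, 91.5]
force: [1.2, 0.4, 1.0]
opening: 0.0612
```

```bash
python3 go.py .378,-.2625,.11,74.8
```

```text
t 32.35 pos [ 0.519  -0.1832  0.1174] ori [ 1.7962e+02 -6.0000e-02  9.1520e+01] F [1.2 0.4 1. ] op 0.0612
(0.378, -0.2625, 0.11, 74.8) -> [-0.504, -0.954, 0.042, 0.006, -0.002, 0.279]
```

Emit:
drive_tool([
  [-0.5,-0.95,0.04,0.006,0,0.28],
  [-0.5,-0.95,0.1,0.006,0,0.28],
  [-0.5,-0.95,0.1,0.006,0,0.28],
  [-0.5,-0.95,0.1,0.006,0,0.28],
  [-0.5,-0.95,0.1,0.006,0,0.28],
  [-0.5,-0.95,0.1,0.006,0,0.28],
])

```text
clock: 32.95
tool_pos: [0.3791, -0.2622, 0.1018]
orientation: [179.9, -0.1, 74.7]
force: [0.5, 0.7, -0.2]
opening: 0.0615
```

```bash
python3 wr.py 19;  python3 go.py .378,-.2625,.01,74.8
```

```text
t 33.0 pos [ 0.3797 -0.262   0.1017] ori [ 1.7995e+02 -1.1000e-01  7.4730e+01] F [ 0.6 -0.  -0.7] op 0.0613
(0.378, -0.2625, 0.01, 74.8) -> [-0.008, -0.01, 0.612, 0.001, -0.002, -0.001]
```

View pics/w19.png

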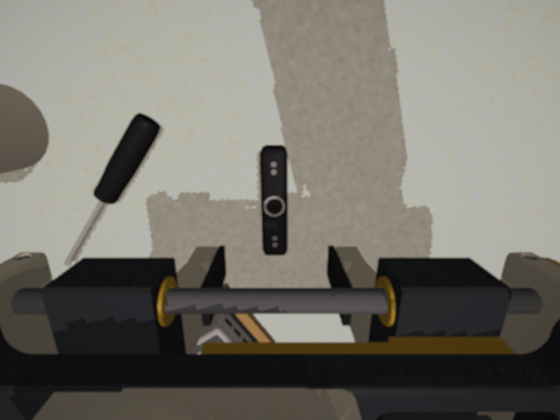

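```bash
python3 - <<'E'
from h import *
s=pickle.load(open("pics/w19.pkl","rb"))
blob(s,(263,194,286,219),lambda a:a.mean(2)>70,.034,"lens",k=9,amin=40)
blob(s,(252,140,296,262),lambda a:a.mean(2)<60,.034,"bar",k=5)
P=ray(s,[(273,169),(275,240)],.034);v=P[0]-P[1];print(P.mean(0),np.degrees(np.arctan2(v[1],v[0])))
E
```

```text
lens rect [ 378.1 -262.5] [19.1 20.9] 74.0 cent [ 378.  -262.8]
bar rect [ 375.7 -262.1] [ 23.2 106.7] 75.3 cent [ 372.2 -261.1]
[ 0.37833684 -0.26260765] 166.12058062930078
```

Emit:
drive_tool([
  [-0.009,-0.01,0.2,0,0,0],
  [-0.009,-0.01,0.45,0,0,0],
  [-0.009,-0.01,0.58,0,0,0],
  [-0.009,-0.01,0.65,0,0,0],
  [-0.009,-0.01,0.72,0,0,0],
  [-0.009,-0.01,0.79,0,0,0],
  [-0.009,-0.01,0.85,0,0,0],
  [-0.009,-0.01,0.85,0,0,0],
])

```text
clock: 33.8
tool_pos: [0.3776, -0.2625, -0.0266]
orientation: [-180.0, -0.1, 74.7]
force: [-0.2, -0.5, 1.0]
opening: 0.0613
```

Emit:
drive_tool([
  [0,0,0,0,0,0],
  [0,0,0,0,0,0],
  [0,0,0,0,0,0],
  [0,0,0,0,0,0],
  [0,0,0,0,0,0],
  [0,0,0,0,0,0],
  [0,0,0,0,0,0],
  [0,0,0,0,0,0],
], fingers=-1)

```text
clock: 34.6
tool_pos: [0.3778, -0.2626, -0.0263]
orientation: [-180.0, -0.1, 74.7]
force: [-0.9, 1.4, 5.7]
opening: 0.0261
```

Emit:
drive_tool([
  [0,0,-0.05,0,0,0],
  [0,0,-0.15,0,0,0],
  [0,0,-0.3,0,0,0],
  [0,0,-0.5,0,0,0],
  [0,0,-0.65,0,0,0],
  [0,0,-0.75,0,0,0],
  [0,0,-0.75,0,0,0],
])

```text
clock: 35.3
tool_pos: [0.379, -0.2631, 0.0884]
orientation: [179.8, -0.1, 74.8]
force: [0.1, -0.1, -2.8]
opening: 0.0259
```

```bash
python3 go.py .465,-.138,.09,79 .55,-.014,.09,83 .637,.1065,.09,87
```

```text
t 35.3 pos [ 0.379  -0.2631  0.0884] ori [ 1.7977e+02 -1.1000e-01  7.4750e+01] F [ 0.1 -0.1 -2.8] op 0.0259
(0.465, -0.138, 0.09, 79.0) -> [0.955, 0.334, -0.008, 0.004, -0.002, -0.071]
(0.55, -0.014, 0.09, 83.0) -> [1.902, 0.663, -0.004, 0.004, -0.002, -0.137]
(0.637, 0.1065, 0.09, 87.0) -> [2.829, 1.012, -0.001, 0.004, -0.001, -0.204]
```

Emit:
drive_tool([
  [0.2,0.07,0,0,0,-0.02],
  [0.5,0.17,0,0,0,-0.05],
  [0.8,0.28,0,0,0,-0.07],
  [0.95,0.335,0,0,0,-0.07],
  [0.95,0.335,0,0,0,-0.07],
])

```text
clock: 35.8
tool_pos: [0.4662, -0.1366, 0.0879]
orientation: [179.8, -0.1, 79.1]
force: [-0.2, -0.2, -2.5]
opening: 0.0256
```

```bash
python3 go.py .55,-.014,.09,83
```

```text
t 35.8 pos [ 0.4662 -0.1366  0.0879] ori [ 1.798e+02 -1.000e-01  7.912e+01] F [-0.2 -0.2 -2.5] op 0.0256
(0.55, -0.014, 0.09, 83.0) -> [0.908, 0.394, -0.011, 0.003, -0.002, -0.065]
```

Emit:
drive_tool([
  [0.25,0.1,0,0,0,-0.02],
  [0.55,0.24,0,0,0,-0.05],
  [0.8,0.35,0,0,0,-0.065],
  [0.91,0.395,0,0,0,-0.065],
  [0.91,0.395,0,0,0,-0.065],
])

```text
clock: 36.3
tool_pos: [0.5505, -0.0123, 0.087]
orientation: [179.9, -0.1, 83.1]
force: [-1.2, 0.4, -2.4]
opening: 0.0258
```

```bash
python3 go.py .637,.1065,.085,87
```

```text
t 36.3 pos [ 0.5505 -0.0123  0.087 ] ori [ 1.7989e+02 -5.0000e-02  8.3110e+01] F [-1.2  0.4 -2.4] op 0.0258
(0.637, 0.1065, 0.085, 87.0) -> [0.856, 0.477, 0.015, 0.002, -0.001, -0.065]
```

Emit:
drive_tool([
  [0.25,0.13,0,0,0,-0.02],
  [0.5,0.28,0,0,0,-0.05],
  [0.75,0.42,0,0,0,-0.065],
  [0.855,0.477,0,0,0,-0.065],
  [0.855,0.477,0,0,0,-0.065],
])

```text
clock: 36.8
tool_pos: [0.6371, 0.107, 0.0859]
orientation: [180.0, -0.0, 87.0]
force: [-0.9, -1.2, -1.9]
opening: 0.0261
```

```bash
python3 wr.py 20; python3 go.py .637,.1065,-.022,87
```

```text
t 36.85 pos [0.636  0.1059 0.0859] ori [-1.7998e+02  1.0000e-02  8.7000e+01] F [-1.2 -0.8 -2.7] op 0.0257
(0.637, 0.1065, -0.022, 87.0) -> [0.005, 0.007, 0.72, -0.0, 0.0, -0.0]
```

View pics/w20.png

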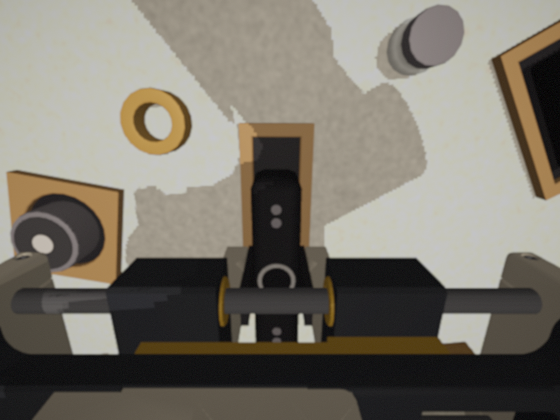

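```bash
python3 - <<'E'
from h import *
s=pickle.load(open("pics/w20.pkl","rb"))
edge(s,(239,124),(314.5,124),.076); edge(s,(252.5,137),(300.5,137),.064)
E
```

```text
centre [638.1 108.7] w 0.0673 yaw 87.0
centre [637.4 108.5] w 0.0433 yaw 87.0
```

Emit:
drive_tool([
  [0.013,0.007,0.1,0,0,0],
  [0.013,0.007,0.25,0,0,0],
  [0.013,0.007,0.4,0,0,0],
  [0.013,0.007,0.54,0,0,0],
  [0.013,0.007,0.61,0,0,0],
  [0.013,0.007,0.61,0,0,0],
])

```text
clock: 37.45
tool_pos: [0.6352, 0.1061, -0.0077]
orientation: [-179.8, 0.1, 86.9]
force: [-0.1, 0.4, -2.1]
opening: 0.026
```

```bash
python3 wr.py 21; python3 go.py .6372,.1078,-.021,87
```

```text
t 37.5 pos [ 0.6363  0.1067 -0.0062] ori [-1.7989e+02  6.0000e-02  8.6950e+01] F [ 0.8 -0.2 -1. ] op 0.0261
(0.6372, 0.1078, -0.021, 87.0) -> [0.008, 0.006, 0.098, -0.002, 0.001, -0.001]
```

View pics/w21.png

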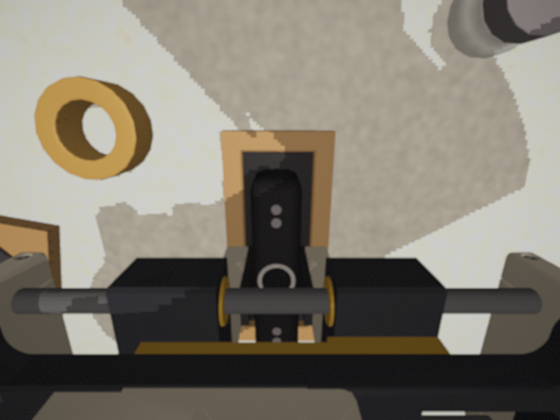

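Webcam (252–300 px) is well inside the recess (243–313 px). Lowering.

Emit:
drive_tool([
  [0.008,0.005,0.03,0,0,0],
  [0.008,0.005,0.06,0,0,0],
  [0.008,0.005,0.08,0,0,0],
  [0.008,0.005,0.09,0,0,0],
  [0.008,0.005,0.1,0,0,0],
  [0.008,0.005,0.1,0,0,0],
])

```text
clock: 38.1
tool_pos: [0.6371, 0.1079, -0.0213]
orientation: [-179.9, 0.1, 87.0]
force: [-0.9, -0.4, -2.4]
opening: 0.0261
```

Emit:
drive_tool([
  [0,0,0.006,0,0,0],
  [0,0,0.006,0,0,0],
  [0,0,0.006,0,0,0],
])

```text
clock: 38.4
tool_pos: [0.6372, 0.1079, -0.0221]
orientation: [-179.9, 0.1, 87.0]
force: [0.3, 0.7, -1.7]
opening: 0.0262
```

Emit:
drive_tool([
  [0,0,0.006,0,0,0],
  [0,0,0.006,0,0,0],
  [0,0,0.006,0,0,0],
])

```text
clock: 38.7
tool_pos: [0.6373, 0.108, -0.0222]
orientation: [-179.9, 0.1, 87.0]
force: [-3.2, -0.5, 5.5]
opening: 0.0259
```

Emit:
drive_tool([
  [0,0,0,0,0,0],
  [0,0,0,0,0,0],
  [0,0,0,0,0,0],
  [0,0,0,0,0,0],
  [0,0,0,0,0,0],
], fingers=0.0)

```text
clock: 39.2
tool_pos: [0.6373, 0.1079, -0.0224]
orientation: [-179.9, 0.1, 87.0]
force: [0.3, -0.1, 0.4]
opening: 0.0435
```

Emit:
drive_tool([
  [0,0,-0.1,0,0,0],
  [0,0,-0.3,0,0,0],
  [0,0,-0.6,0,0,0],
  [0,0,-0.9,0,0,0],
  [0,0,-0.9,0,0,0],
])

```text
clock: 39.7
tool_pos: [0.6419, 0.1092, 0.1215]
orientation: [179.4, -0.2, 87.0]
force: [0.8, 0.1, 0.2]
opening: 0.0441
```

```bash
python3 wr.py 22
```

```text
(no output)
```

View pics/w22.png

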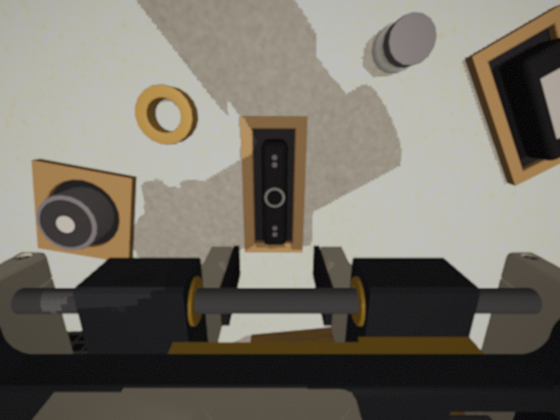

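Webcam is in its recess at (275,192), lens up. Swinging the arm aside for a final overview.

Emit:
drive_tool([
  [-1,-0.45,-0.2,0,0,0],
  [-1,-0.45,-0.2,0,0,0],
  [-1,-0.45,-0.2,0,0,0],
  [-1,-0.45,-0.2,0,0,0],
])

```text
clock: 40.15
tool_pos: [0.5623, -0.0403, 0.1483]
orientation: [179.7, -0.1, 86.9]
force: [1.3, 0.4, -0.5]
opening: 0.0436
```

Emit:
drive_tool([
  [-1,-0.45,0,0,0,0],
  [-1,-0.45,0,0,0,0],
  [-1,-0.45,0,0,0,0],
  [-1,-0.45,0,0,0,0],
])

```text
clock: 40.55
tool_pos: [0.4842, -0.1888, 0.1474]
orientation: [179.7, -0.1, 86.8]
force: [1.3, 0.5, 0.4]
opening: 0.044
```

Emit:
drive_tool([
  [-1,-0.4,0,0,0,0],
  [-1,-0.4,0,0,0,0],
  [-1,-0.4,0,0,0,0],
  [-1,-0.4,0,0,0,0],
])

```text
clock: 40.95
tool_pos: [0.4135, -0.3378, 0.1463]
orientation: [179.8, -0.2, 86.6]
force: [0.5, 0.1, 0.5]
opening: 0.0438
```

Emit:
drive_tool([
  [-1,-0.5,0,0,0,0],
  [-1,-0.5,0,0,0,0],
  [-1,-0.5,0,0,0,0],
  [-1,-0.5,0,0,0,0],
  [-1,-0.5,0,0,0,0],
])

```text
clock: 41.45
tool_pos: [0.328, -0.4849, 0.1447]
orientation: [179.9, -0.2, 86.4]
force: [0.1, 0.6, -0.2]
opening: 0.044
```

```bash
python3 wr.py 23 top side; python3 go.py; python3 - <<'E'
from h import *
t=pickle.load(open("pics/t23.pkl","rb"));s=pickle.load(open("pics/s23.pkl","rb"))
cv2.imwrite("pics/fin.png",cv2.resize(t["pixels"][90:300,100:480,::-1],None,fx=2.1,fy=2.1,interpolation=cv2.INTER_CUBIC))
t0=pickle.load(open("pics/top0.pkl","rb"))
for q in(t0,t): 
    blob(q,(268,150,297,180),brown,.025,"tape"); blob(q,(188,172,213,196),lambda a:a.mean(2)<105,.045,"jar",amin=30)
E
```

```text
t 41.55 pos [ 0.3294 -0.483   0.145 ] ori [179.83  -0.2   86.52] F [ 0.6 -0.1 -0.3] op 0.0437
tape rect [553.8   5. ] [51.8 49.3] 88.8 cent [553.5   5.1]
jar rect [503.2 222.3] [50.6 40.1] 88.8 cent [503.2 222.2]
tape rect [553.8   5. ] [51.8 49.3] 88.8 cent [553.3   4.8]
jar rect [501.9 221. ] [53.3 42.7] 88.8 cent [503.1 222.1]
```

View pics/fin.png

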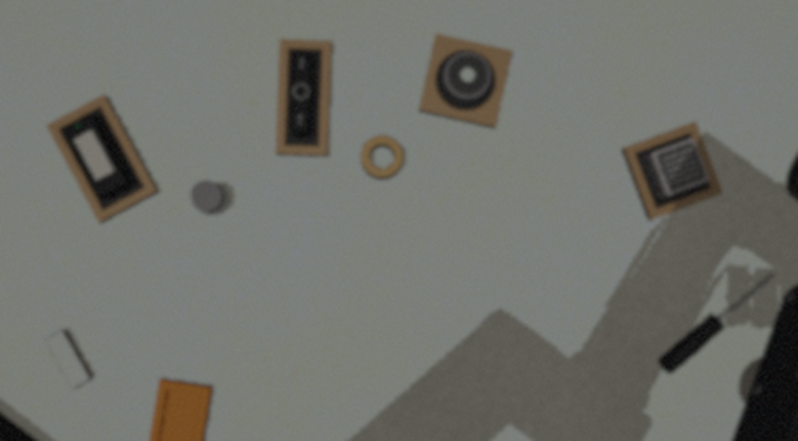

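View pics/s23.png

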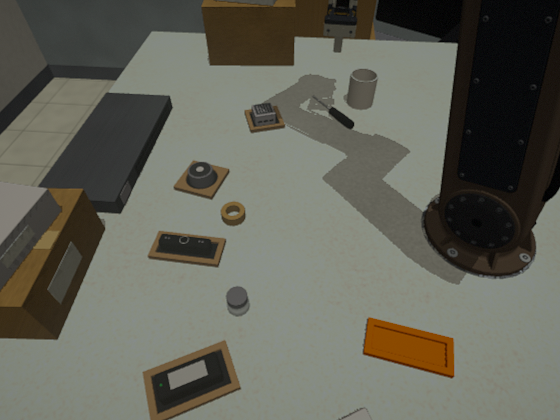

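All four devices are in their trays. The tape (553,5) and jar (503,222), in mm, haven't moved. Handing in.

```bash
python3 -c "
from plant import ticket
print(ticket.close_job())"
```

```text
the job is handed in; nothing more can be done
None
```

The job is handed in. The charger, dock, puck and webcam each went into the tray with the matching recess, in that order, at about 41.6 s on the clock. Each was lowered until the force showed it touching the recess floor (about 1.5–5.5 N), then let go.

**Last checks:**
- The final top and side pictures show all four lying flat in their recesses, right way up, with the arm clear of everything.
- The tape and jar are within about 1.5 mm of where they started, both upright, and the orange look-alike was not touched.
- The highest force I read was about 6 N. I only saw the force at the end of each move, not throughout.

**What went wrong or disagreed:** The first two tries at gripping the charger closed on nothing. The wrist picture showed the real fingertips about 39 mm short of the reported TCP. I corrected for that in every later grasp and placing, so the reported heights went as low as −0.027 m. The charger was not moved by the failed tries.

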